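Complete the model terrace and check its roof through the loupe

TASK

Finish the row of model houses on the black plinth: stand the white house on the outlined plot in the middle, next to the brown cardboard house, and the wooden house on the outlined plot at the end, each square to the row, set down gently and let go. Then pick up the blue-handled loupe and hold it level and still with its lens centred over the white house's roof, the lens rim at the height of the red pointer on the gauge post, and finish while still holding it there. Do not shift the pointer or disturb the other things on the table.

Things in the scene. Friction and masses are not known exactly. Their poses are not given: they have to be found in the camera images.
- plinth: fixed black display plinth, a slab 110 (its x) by 250 (its y) by 25 mm high, its place and yaw vary. Axis y runs along the row, z up. Origin on the table under the middle plot. A fixed brown cardboard house, 50 (x) by 40 (y) by 60 mm high with a 4 mm cap, stands on it at y = -46 mm; an aluminium gauge post 10 mm thick stands at x = 0, y = -108 mm and reaches 180 mm above the table
- plot_white (a point): centre of the middle plot, on the plinth's upper face (25 mm above the table); white outline 56 (x) by 44 mm (y); axes as the plinth's. The white house goes here
- plot_wood (a point): centre of the end plot, 46 mm along the plinth's +y from the middle one, same outline and height. The wooden house goes here; the houses then stand 6 mm apart
- focal_mark (a point): centre of the red pointer on the gauge post, at the middle of its 6 mm thickness: the height at which to hold the lens rim's mid-height. It varies from 120 to 160 mm above the table. The pointer is a red disc of 26 mm with a 10 mm wide tongue out to 35 mm from the post towards plinth +x; it slides up and down the post when pushed with more than about 2 N
- house_white: loose white model house, 50 (its x) by 40 (its y) by 60 mm high, about 100 g, grey windows on its two 40 mm wide faces (+x and -x), grey roof terrace. Origin at the centre of its underside, z up. It is to stand with its x along the plinth's x, either way round; so grip it across x, as its neighbours stand close in y
- house_wood: loose medium-brown wooden model house of the same size, axes and weight, dark windows, a 6 mm dark box on the roof; to be stood the same way
- roof_white (a point): centre of the white house's roof, 60 mm above its origin: the spot to look at through the loupe
- loupe: loupe lying level on its cork rest, about 150 g. Dark round lens rim 77 mm across and 12 mm thick, blue handle 18 mm wide (y) and 16 mm thick (z) which runs from 46 to 138 mm along the loupe's -x. Origin 8 mm straight below the lens centre, z up; its centre of mass lies in the handle, about 67 mm along -x from the lens centre. On the rest the origin is 30 mm above the table
- lens (a point): centre of the lens, at the mid-height of its rim and of the handle; axes as the loupe's
- loupe_rest: fixed dark wooden base 190 by 60 by 6 mm with a cork disc under the lens and a cork block under the handle's end; between 40 and 112 mm along -x from the lens centre the handle is free on both sides, 24 mm of air below it. Origin on the table under the lens, axes as the loupe's at the start
- tower: bystander: loose grey concrete tower model, 45 by 45 by 85 mm. Origin at the centre of its underside
- tree_a: bystander: loose white model tree, 93 mm high, 44 mm foot. Origin at the centre of its underside
- tree_b: bystander: loose white model tree, 79 mm high, 44 mm foot. Origin at the centre of its underside
- tape_roll: bystander: loose yellow tape roll lying flat, 84 mm across, 22 mm high. Origin at the centre of its underside
- offcut: bystander: loose cork offcut, 90 by 50 by 18 mm. Origin at the centre of its underside
- scale_bar: bystander: loose aluminium scale bar, 20 by 160 (y) by 10 mm. Origin at the centre of its underside

How it is judged:
By the outcome, as a careful person would: the job done as asked, in the order asked, and still so for the second after the job is handed in, while the arm keeps its last pose, push and grip.
It also fails if it takes over 72 s, if anything falls off the work surface, if the arm or the gripper's body presses on something with over 40 N, if the wrist force passes 120 N, or if a joint passes its speed limit or range.

ROBOT

A 7-joint arm with a two-finger parallel gripper is mounted at the origin on the work surface. World frame = base frame: x ahead of the robot, y to its left, z up, the work surface at z = 0. Lengths are in m, angles in rad, forces in N, time in s.
With the tool pointing down it reaches from about 0.4 to 0.875 m from the base axis. Payload 19.3 kg.
Tool frame: the origin (TCP) lies between the finger pads; the fingertips stand 14 mm ahead of it and the grasp point (between the pads) lies 5 mm behind it; x points along the fingers, z is the direction in which the jaws open and shut, and the axes are right-handed (so a half turn about x gives the same grasp; the last joint's range is limited). The gripper opens to 85 mm and grips with 20 to 120 N. Pads are 22 mm wide; open, the fingers measure 114 mm over their backs; the gripper's body (76 mm by 85 mm) begins 54 mm behind the grasp point. The pads swing forward as they close: fully open they stand 13 mm farther back than shut.
Start: joints at [-1.247, 0.521, -0.036, 1.599, 0.021, 1.021, -0.113], TCP at [0.24, 0.577, 0.245] pointing down, gripper open.
Joint ranges: [-2.91, 2.91], [-0.3, 2.13], [-1.5, 1.42], [0.17, 2.43], [-1.26, 4.41], [0.16, 1.93], [-2.52, 2.52]. Speed limits (rad/s): [1.89, 1.89, 2.39, 2.39, 3.01, 3.01, 3.01].

INTERFACE

Orientations are given as a unit quaternion [w, x, y, z].
In Python, from station import arm gives the robot as it stands.
- The arm moves only by the shell command python3 -m crank 'ROWS' [FORCE]. ROWS is JSON, a list of rows, each an object of numbers: "jaw": the closure, from 0 (fully open) to 1 (shut); "tx", "ty", "tz": the shift along the world's x, y, z in cm; "yaw": the turn about the world's z in degrees. In form: [{"jaw": .., "tx": .., "ty": .., "tz": .., "yaw": ..}, ...]. A call has 1 to 12 rows; each row shifts and turns the commanded pose from where the row before left it; what a row does not reach is not made up. A row lasts 1/10 s, in which the tool goes at most 50 mm and 8.59 degrees, less where a joint would pass 70% of its speed; a pose out of reach is approached as far as the arm can. A call with a gripper value outside its range is refused whole. The fingers move at their own pace and stop on an object; FORCE is the grip in N (left out, the last holds). Time passes only in rows, so rows that do not move let the fingers close. It gives the time, the measured TCP pose, the force and the opening at its end, in the units of the state.
- arm.sense(): the state, without advancing time (a new reading comes with each control period).
- arm.read_camera(name): name is "side" or "top" or "wrist"; returns the picture (420x560x3 uint8, red, green, blue); there is no depth.
- arm.calibration(name): a dict with "K" (3x3 intrinsics, pixels), "dist" ([k1, k2, p1, p2, k3] as OpenCV has them; the pictures are not rectified), "view" (4x4, takes a point from world to camera coordinates); the wrist camera has in their place "mount" (4x4, takes a point from camera to tool coordinates, whose origin is the TCP and whose axes are the tool frame's). Camera axes: x right, y up, looking along -z (the intrinsics and any distortion apply to the point x, -y, -z); pixel columns grow to the right and rows downward; lengths in m; the calibration is good to about 2 mm. A picture is of the moment at which its call begins: read the wrist's pose just before it. calibration takes no time and is no camera call.
- arm.job_done(): hands the job in, once; it reports no verdict.
The state is a dict: "clock": time; "qpos": joint angles; "joint_vel": joint speeds; "tau": joint torques, N m; "eef_pos": TCP position; "ee_rot": TCP orientation; "force": force on the tool from outside, world axes, zero at the start; "wrist_torque": the same for the moment, N m; "opening": finger opening in m.
Only numpy, scipy, OpenCV 4.12 (cv2) and the standard library are available. Lean on these libraries where they do the work, as an engineer would, in place of code of your own. Each camera call takes 0.05 s, during which the arm holds its last target.

## Working session

There is one attempt and no reset: what is moved stays moved. The work goes in short steps, Python scripts to look and compute and a shell command to move; the robot and the scene stay as the last step left them, time stands still between calls to the robot, and variables do not carry over. Pictures are saved under pics/ and viewed, and the job is handed in when it is done.

```bash
ls; mkdir -p pics; python3 - <<'E'
from station import arm
import cv2
s=arm.sense()
print(s)
for n in ["side","top","wrist"]:
    im=arm.read_camera(n); cv2.imwrite(f"pics/{n}0.png",im[:,:,::-1])
    c=arm.calibration(n)
    for k in c: print(n,k,c[k])
E
```

```text
pics
{'clock': 0.0, 'qpos': array([-1.24714894,  0.52200745, -0.03630967,  1.60003168,  0.02120516,
        1.02110425, -0.1127693 ]), 'joint_vel': array([ 1.76300507e-03, -4.30447798e-04,  7.47454986e-04,  3.10681745e-04,
        9.06326903e-05, -9.21597974e-04, -1.81719075e-03]), 'tau': array([ 1.23436697e-03, -9.27114487e+01,  1.98023580e+00, -3.69941676e+01,
        1.76996860e-02,  7.81075156e-03,  3.85916195e-06]), 'eef_pos': array([0.23975578, 0.576819  , 0.24472154]), 'ee_rot': array([ 0.58783906, -0.39276893,  0.58848393,  0.39225562]), 'force': array([ 0.76736389, -0.75469505,  0.1219662 ]), 'wrist_torque': array([-0.04112921,  0.0246379 ,  0.02780281]), 'opening': 0.08527146216015319}
side K [[476.77246805   0.         271.2171913 ]
 [  0.         476.77246805 220.85054726]
 [  0.           0.           1.        ]]
side dist [-0.14652964  0.          0.          0.          0.        ]
side view [[ 0.89012641 -0.45557054 -0.01142154 -0.5049474 ]
 [ 0.30247868  0.57188728  0.76252973 -0.25712458]
 [-0.34085425 -0.68220262  0.64685235 -0.97862795]
 [ 0.          0.         
[... 232 characters left out ...]
p view [[ 0.01407691 -0.99973213  0.01837131 -0.01554132]
 [ 0.99446633  0.01591103  0.10384395 -0.58772526]
 [-0.10410844  0.01680785  0.99442392 -1.12989906]
 [ 0.          0.          0.          1.        ]]
wrist K [[362.72482547   0.         281.70836559]
 [  0.         362.72482547 211.17889538]
 [  0.           0.           1.        ]]
wrist dist [-0.05839935  0.          0.          0.          0.        ]
wrist mount [[-2.84675431e-05  2.79756341e-01 -9.60071033e-01 -1.27667472e-01]
 [ 1.68356836e-04  9.60071021e-01  2.79756332e-01  7.12250783e-02]
 [ 9.99999985e-01 -1.53670546e-04 -7.44297557e-05 -9.10250177e-05]
 [ 0.00000000e+00  0.00000000e+00  0.00000000e+00  1.00000000e+00]]
```

View pics/side0.png

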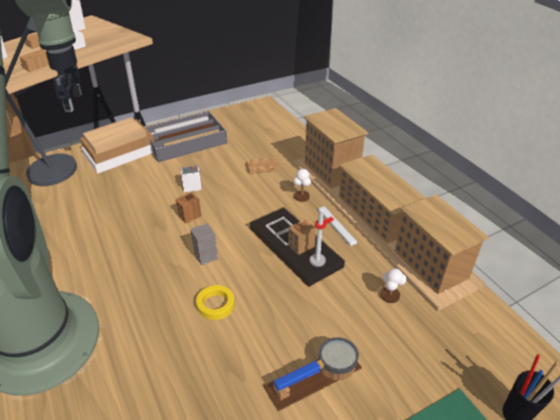

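View pics/top0.png

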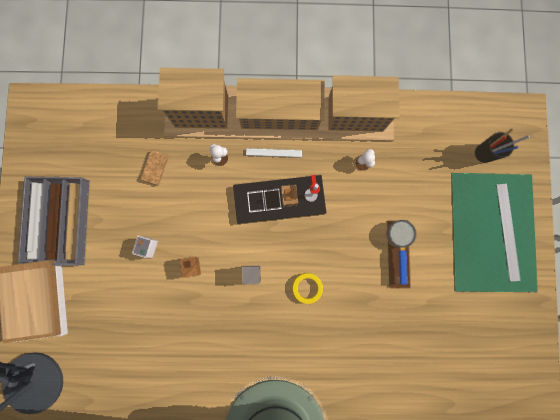

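View pics/wrist0.png

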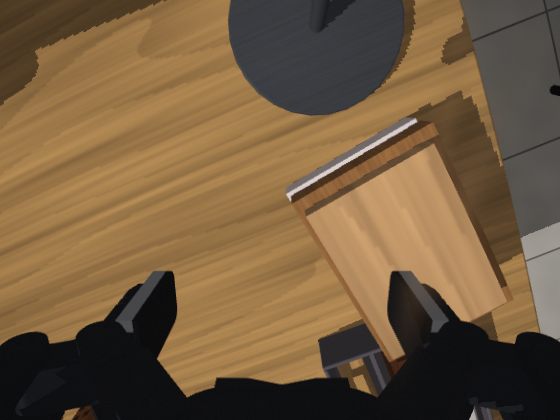

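```bash
cat > h.py <<'E'
from station import arm
import numpy as np, cv2
from scipy.spatial.transform import Rotation as R
def toolT():
    s=arm.sense(); T=np.eye(4); q=s['ee_rot']; T[:3,:3]=R.from_quat([q[1],q[2],q[3],q[0]]).as_matrix(); T[:3,3]=s['eef_pos']; return T
def cam(n,T=None):
    c=arm.calibration(n)
    if n=='wrist':
        if T is None: T=toolT()
        cw=T@np.array(c['mount']); V=np.linalg.inv(cw)
    else: V=np.array(c['view'])
    return np.array(c['K']),np.array(c['dist']),V
D=np.diag([1.,-1,-1])
def proj(C,P):
    K,d,V=C; P=np.atleast_2d(P).astype(float); Rm=D@V[:3,:3]; t=D@V[:3,3]
    return cv2.projectPoints(P.reshape(-1,1,3),cv2.Rodrigues(Rm)[0],t,K,d)[0].reshape(-1,2)
def ray(C,uv):
    K,d,V=C; u=cv2.undistortPoints(np.array(uv,float).reshape(-1,1,2),K,d).reshape(-1,2)
    r=np.c_[u[:,0],-u[:,1],-np.ones(len(u))]; Rw=V[:3,:3].T
    return -Rw@V[:3,3],(Rw@r.T).T
def plane(C,uv,z):
    o,r=ray(C,uv); return o+r*((z-o[2])/r[:,2])[:,None]
def snap(n,name):
    T=toolT(); im=arm.read_camera(n); cv2.imwrite(f'pics/{name}.png',im[:,:,::-1]); return im,cam(n,T)
def zoom(png,x0,y0,x1,y1,f,out):
    im=cv2.imread(f'pics/{png}.png')[y0:y1,x0:x1]; cv2.imwrite(f'pics/{out}.png',cv2.resize(im,None,fx=f,fy=f,interpolation=cv2.INTER_CUBIC))
E
python3 - <<'E'
from h import *
T=toolT();print(T.round(3))
for n in('side','top'):
    print(n,proj(cam(n),[T[:3,3],[0,0,0],[.6,0,0]]), np.linalg.inv(cam(n)[2])[:3,3])
zoom('top0',120,130,420,310,2.6,'top0z')
zoom('side0',150,140,430,400,2.2,'side0z')
E
```

```text
[[-0.    -0.923  0.384  0.24 ]
 [-0.001  0.384  0.923  0.577]
 [-1.    -0.    -0.001  0.245]
 [ 0.     0.     0.     1.   ]]
side [[ 73.70074905 103.15455471]
 [ 37.2996843  339.96382859]
 [282.94706797 251.30932929]] [ 0.19367222 -0.75061544  0.82332565]
top [[ 12.59129347 358.53326511]
 [274.74667834 431.055085  ]
 [277.97860185 211.12184149]] [0.46705973 0.01280533 1.18491588]
```

View pics/top0z.png

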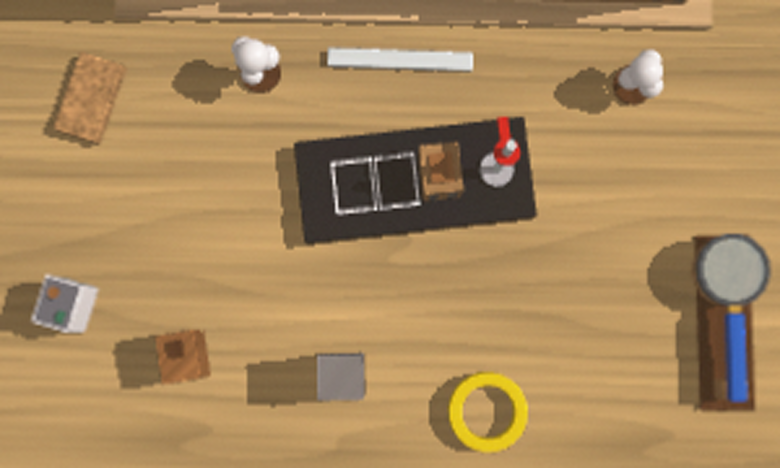

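View pics/side0z.png

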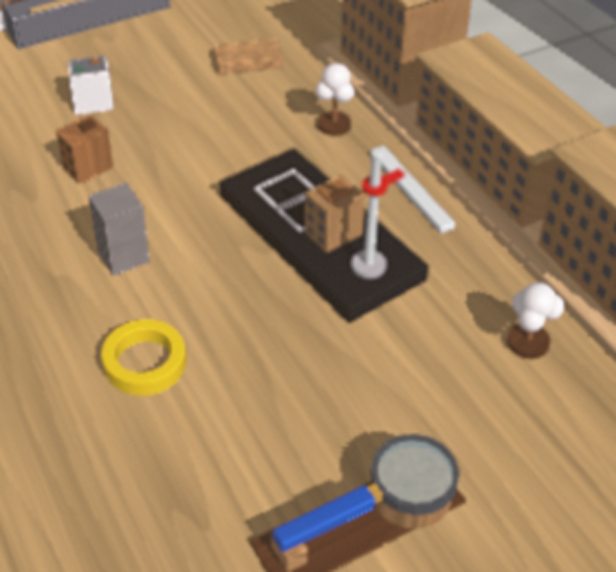

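```bash
python3 - <<'E'
from h import *
im=cv2.imread('pics/top0.png'); C=cam('top')
hsv=cv2.cvtColor(im,cv2.COLOR_BGR2HSV)
# plinth black
m=(hsv[...,2]<60).astype(np.uint8); 
m[:,:225]=0;m[:,335:]=0;m[:165]=0;m[230:]=0
m=cv2.morphologyEx(m,cv2.MORPH_OPEN,np.ones((3,3)))
c=max(cv2.findContours(m,0,2)[0],key=cv2.contourArea)
h=cv2.convexHull(c); b=cv2.boxPoints(cv2.minAreaRect(h)); print(cv2.minAreaRect(h))
P=plane(C,b,.025); print('plinth corners',P.round(4),'mean',P.mean(0))
z=lambda u,v:[120+u/2.6,130+v/2.6]
print('plots',plane(C,[z(375,183),z(353,187),z(398,180)],.025).round(3))
print('white roof',plane(C,[z(62,302)],.06).round(3))
print('wood roof',plane(C,[z(182,357)],.06).round(3), 'tower',plane(C,[z(341,377)],.085).round(3))
m=((hsv[...,0]>105)&(hsv[...,0]<125)&(hsv[...,1]>120)&(hsv[...,2]>90)).astype(np.uint8); m[:,:380]=0; m[:,420:]=0
c=max(cv2.findContours(m,0,2)[0],key=cv2.contourArea); print('handle',cv2.minAreaRect(c),plane(C,cv2.boxPoints(cv2.minAreaRect(c)),.046).round(3))
print('lens',plane(C,[z(732,269)],.038).round(3))
print('tape',plane(C,[z(488,412)],.011).round(3),'trees',plane(C,[z(260,78),z(630,95)],0.).round(3),'bar',plane(C,[z(400,60)],.01).round(3))
E
```

```text
((278.4451904296875, 199.017578125), (38.524784088134766, 87.45983123779297), 83.51692199707031)
plinth corners [[ 0.6691  0.1274  0.025 ]
 [ 0.7014 -0.1155  0.025 ]
 [ 0.5934 -0.1281  0.025 ]
 [ 0.5621  0.1126  0.025 ]] mean [ 0.63147314 -0.00087594  0.025     ]
plots [[0.627 0.039 0.025]
 [0.622 0.062 0.025]
 [0.63  0.014 0.025]]
white roof [[0.494 0.357 0.06 ]]
wood roof [[0.44  0.232 0.06 ]] tower [[0.423 0.068 0.085]]
handle ((402.9108581542969, 267.00323486328125), (32.19375991821289, 6.888464450836182), 87.95458984375) [[ 0.491 -0.33   0.046]
 [ 0.492 -0.349  0.046]
 [ 0.405 -0.351  0.046]
 [ 0.404 -0.332  0.046]]
lens [[ 0.539 -0.341  0.038]]
tape [[ 0.385 -0.085  0.011]] trees [[ 0.745  0.169  0.   ]
 [ 0.733 -0.241  0.   ]] bar [[0.765 0.014 0.01 ]]
```

```bash
python3 -m crank '[{"jaw":0,"tx":2.3,"ty":-2,"tz":0,"yaw":0},{"tx":2.3,"ty":-2},{"tx":2.3,"ty":-2},{"tx":2.3,"ty":-2},{"tx":2.3,"ty":-2},{"tx":2.3,"ty":-2},{"tx":2.3,"ty":-2},{"tx":2.3,"ty":-2},{"tx":2.3,"ty":-2},{"tx":2.3,"ty":-2},{"tx":0},{"tx":0}]' 40; python3 - <<'E'
from h import *
im,C=snap('wrist','w1'); print(toolT().round(3))
print(proj(C,[[.494,.357,.06],[.44,.232,.06]]))
E
```

```text
[[-0.    -0.923  0.384  0.24 ]
 [-0.001  0.384  0.923  0.577]
 [-1.    -0.    -0.001  0.245]
 [ 0.     0.     0.     1.   ]]
[[191.41197314 457.49282836]
 [ 77.95586576 452.03468912]]invalid input at $[1]: expected keys jaw, tx, ty, tz, yaw
```

View pics/w1.png

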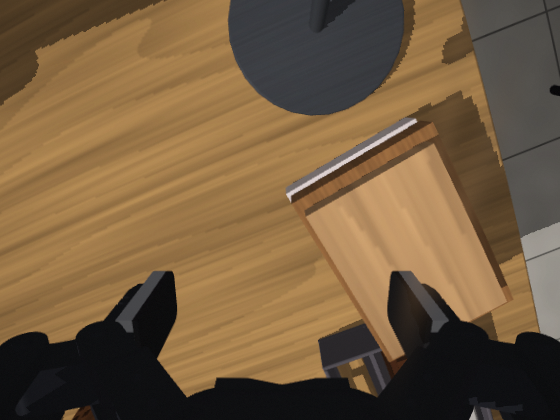

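```bash
python3 -m crank '[{"jaw":0,"tx":2.3,"ty":-2,"tz":0,"yaw":-8},{"jaw":0,"tx":2.3,"ty":-2,"tz":0,"yaw":-8},{"jaw":0,"tx":2.3,"ty":-2,"tz":0,"yaw":-8},{"jaw":0,"tx":2.3,"ty":-2,"tz":0,"yaw":-8},{"jaw":0,"tx":2.3,"ty":-2,"tz":0,"yaw":-8},{"jaw":0,"tx":2.3,"ty":-2,"tz":0,"yaw":-8},{"jaw":0,"tx":2.3,"ty":-2,"tz":0,"yaw":-8},{"jaw":0,"tx":2.3,"ty":-2,"tz":0,"yaw":-8},{"jaw":0,"tx":2.3,"ty":-2,"tz":0,"yaw":-8},{"jaw":0,"tx":2.3,"ty":-2,"tz":0,"yaw":-8},{"jaw":0,"tx":0,"ty":0,"tz":0,"yaw":0},{"jaw":0,"tx":0,"ty":0,"tz":0,"yaw":0}]' 40; python3 - <<'E'
from h import *
im,C=snap('wrist','w2'); print(toolT().round(3)); print(arm.sense()['qpos'])
print(proj(C,[[.494,.357,.06],[.44,.232,.06]]))
E
```

```text
clock: 1.4
eef_pos: [0.4699, 0.3769, 0.2451]
ee_rot: [0.703, 0.077, 0.703, -0.077]
force: [-0.1, -0.1, 0.3]
opening: 0.0855
[[-0.001  0.216  0.976  0.469]
 [ 0.     0.976 -0.216  0.378]
 [-1.    -0.    -0.001  0.245]
 [ 0.     0.     0.     1.   ]]
[-1.01372622  0.50827382  0.34622969  1.67649516 -0.19908785  0.99199459
 -0.81585954]
[[313.16783737 204.70751877]
 [284.25095514 333.27514581]]
```

View pics/w2.png

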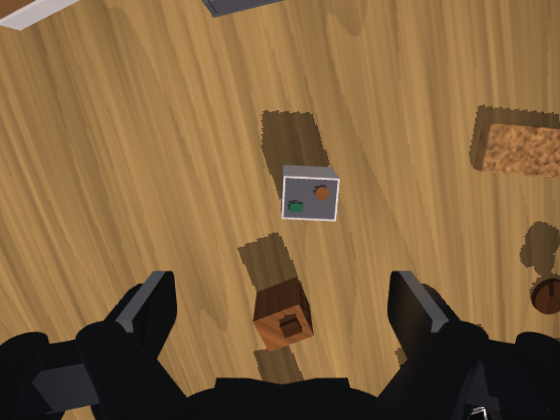

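```bash
python3 - <<'E'
from h import *
im=cv2.imread('pics/w2.png'); 
a=cv2.resize(im[150:360,240:350],None,fx=3.6,fy=2.8*3.6/2.8,interpolation=cv2.INTER_CUBIC)[:600]
cv2.imwrite('pics/w2z.png',cv2.resize(im[150:240,260:360],None,fx=6,fy=6,interpolation=cv2.INTER_CUBIC))
cv2.imwrite('pics/w2y.png',cv2.resize(im[265:360,235:335],None,fx=6,fy=6,interpolation=cv2.INTER_CUBIC))
E
```

```text
(no output)
```

View pics/w2z.png

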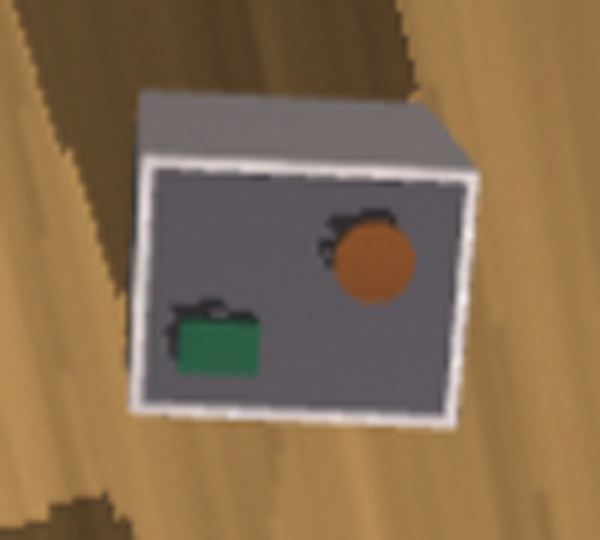

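View pics/w2y.png

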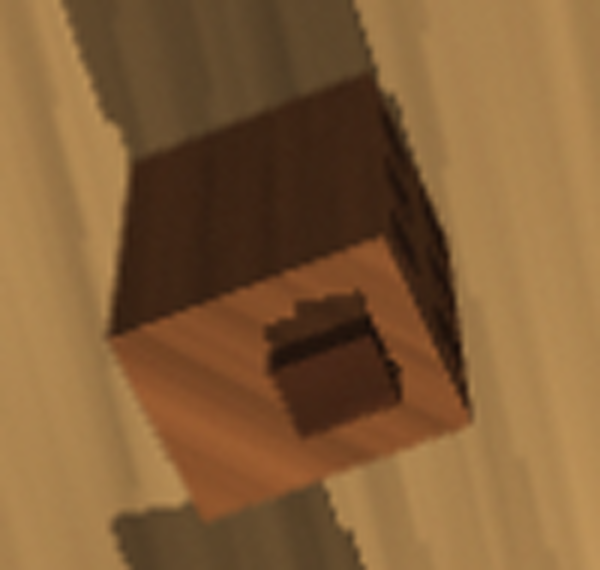

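```bash
python3 - <<'E'
from h import *
C=cam('wrist')
def rep(n,uv):
    P=plane(C,uv,.06)[:,:2]; c=P.mean(0); print(n,P.round(4).tolist(),c.round(4))
    e=np.roll(P,-1,0)-P; print(np.linalg.norm(e,axis=1).round(4),np.degrees(np.arctan2(e[:,1],e[:,0])).round(1))
rep('white',np.array([(141,157),(479,174),(455,428),(131,411)])/6+[260,150]-.4)
rep('wood',np.array([(110,335),(385,237),(470,420),(207,521)])/6+[235,265]-.4)
E
```

```text
white [[0.4728, 0.3892], [0.5205, 0.3761], [0.5102, 0.3385], [0.463, 0.3517]] [0.4916 0.3639]
[0.0495 0.039  0.049  0.0388] [ -15.3 -105.3  164.4   75.4]
wood [[0.4125, 0.2539], [0.4606, 0.2622], [0.4674, 0.225], [0.4198, 0.2147]] [0.4401 0.239 ]
[0.0488 0.0379 0.0487 0.0398] [   9.8  -79.5 -167.9  100.6]
```

```bash
python3 -m crank '[{"jaw":0,"tx":1.1,"ty":-0.6,"tz":0,"yaw":-1.5},{"jaw":0,"tx":1.1,"ty":-0.7,"tz":0,"yaw":-1.3},{"jaw":0,"tx":0,"ty":0,"tz":-3.5,"yaw":0},{"jaw":0,"tx":0,"ty":0,"tz":-3.5,"yaw":0},{"jaw":0,"tx":0,"ty":0,"tz":-3.5,"yaw":0},{"jaw":0,"tx":0,"ty":0,"tz":0,"yaw":0}]'; python3 - <<'E'
from h import *
im,C=snap('wrist','w3'); print(toolT().round(3))
E
```

```text
clock: 2.05
eef_pos: [0.4906, 0.3625, 0.1365]
ee_rot: [0.699, 0.093, 0.702, -0.097]
force: [-0.6, -0.3, 0.0]
opening: 0.0852
[[-0.002  0.266  0.964  0.492]
 [-0.002  0.964 -0.266  0.363]
 [-1.    -0.003 -0.001  0.139]
 [ 0.     0.     0.     1.   ]]
```

View pics/w3.png

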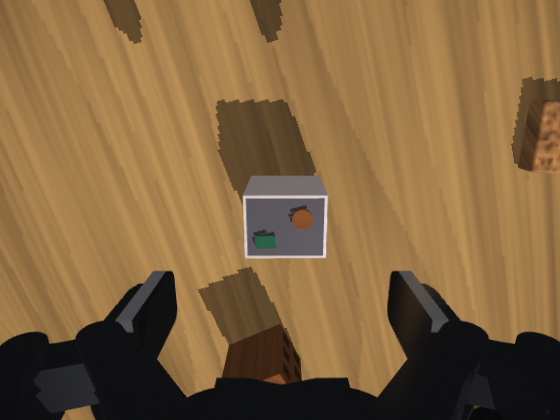

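```bash
python3 - <<'E'
from h import *
C=cam('wrist')
P=plane(C,[(244.5,196.5),(326.5,197),(326.5,257.5),(245.5,258)],.06)[:,:2]; c=P.mean(0); print(P.round(4).tolist(),c.round(4))
e=np.roll(P,-1,0)-P; print(np.linalg.norm(e,axis=1).round(4),np.degrees(np.arctan2(e[:,1],e[:,0])).round(1)); print(toolT())
E
python3 -m crank '[{"jaw":0,"tx":0,"ty":0,"tz":-3.5,"yaw":0},{"jaw":0,"tx":0,"ty":0,"tz":-3.5,"yaw":0},{"jaw":0,"tx":0,"ty":0,"tz":-2.5,"yaw":0},{"jaw":0,"tx":0,"ty":0,"tz":-1.3,"yaw":0},{"jaw":0,"tx":0,"ty":0,"tz":0,"yaw":0},{"jaw":0,"tx":0,"ty":0,"tz":0,"yaw":0}]'
```

```text
[[0.4757, 0.3879], [0.522, 0.3748], [0.5131, 0.3373], [0.4647, 0.3502]] [0.4939 0.3625]
[0.0482 0.0386 0.0501 0.0392] [ -15.7 -103.4  165.    73.8]
[[-0.00212181  0.26580941  0.96402326  0.4917442 ]
 [-0.00238123  0.96402136 -0.26581413  0.36317196]
 [-0.99999491 -0.00285957 -0.00141252  0.13920372]
 [ 0.          0.          0.          1.        ]]
clock: 2.7
eef_pos: [0.4928, 0.3646, 0.034]
ee_rot: [0.701, 0.095, 0.7, -0.094]
force: [0.6, -0.1, 0.1]
opening: 0.0854
```

```bash
python3 -m crank '[{"jaw":0.3,"tx":0,"ty":0,"tz":0,"yaw":0},{"jaw":1,"tx":0,"ty":0,"tz":0,"yaw":0},{"jaw":1,"tx":0,"ty":0,"tz":0,"yaw":0},{"jaw":1,"tx":0,"ty":0,"tz":0,"yaw":0},{"jaw":1,"tx":0,"ty":0,"tz":0,"yaw":0},{"jaw":1,"tx":0,"ty":0,"tz":0,"yaw":0},{"jaw":1,"tx":0,"ty":0,"tz":0,"yaw":0}]' 30; python3 - <<'E'
from h import *
snap('wrist','w4'); print(toolT().round(4), arm.sense()['opening'])
E
```

```text
clock: 3.4
eef_pos: [0.4922, 0.3645, 0.0333]
ee_rot: [0.701, 0.095, 0.701, -0.094]
force: [-2.1, -0.7, 8.4]
opening: 0.0498
[[ 8.000e-04  2.650e-01  9.643e-01  4.922e-01]
 [ 1.000e-03  9.643e-01 -2.650e-01  3.645e-01]
 [-1.000e+00  1.200e-03  5.000e-04  3.330e-02]
 [ 0.000e+00  0.000e+00  0.000e+00  1.000e+00]] 0.04987703563021784
```

View pics/w4.png

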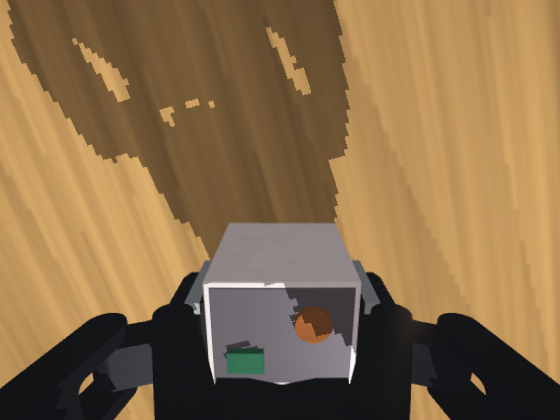

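```bash
python3 - <<'E'
from h import *
C=cam('wrist');T=toolT()
P=plane(C,[(206.5,284),(359.5,284),(354,383),(215.5,383)],.06); print(P.round(4)); Q=(np.linalg.inv(T)@np.c_[P,np.ones(4)].T).T; print(Q.round(4),Q.mean(0))
E
python3 -m crank '[{"jaw":1,"tx":0,"ty":0,"tz":1.5,"yaw":0},{"jaw":1,"tx":0,"ty":0,"tz":3.5,"yaw":0},{"jaw":1,"tx":0,"ty":0,"tz":4,"yaw":0},{"jaw":1,"tx":1,"ty":-2,"tz":4,"yaw":2},{"jaw":1,"tx":2,"ty":-3.5,"tz":3,"yaw":4},{"jaw":1,"tx":2,"ty":-3.5,"tz":2,"yaw":4},{"jaw":1,"tx":2,"ty":-3.5,"tz":0,"yaw":4},{"jaw":1,"tx":2,"ty":-3.5,"tz":0,"yaw":4},{"jaw":1,"tx":2,"ty":-3.5,"tz":0,"yaw":4},{"jaw":1,"tx":2,"ty":-3,"tz":0,"yaw":1},{"jaw":1,"tx":0,"ty":0,"tz":0,"yaw":0},{"jaw":1,"tx":0,"ty":0,"tz":0,"yaw":0}]'; python3 - <<'E'
from h import *
snap('wrist','w5'); print(toolT().round(4)); snap('side','s5'); snap('top','t5')
E
```

```text
[[0.4745 0.3882 0.06  ]
 [0.5202 0.3757 0.06  ]
 [0.5109 0.339  0.06  ]
 [0.4651 0.3516 0.06  ]]
[[-0.0267  0.0182 -0.0233  1.    ]
 [-0.0267  0.0182  0.0241  1.    ]
 [-0.0267 -0.0197  0.0248  1.    ]
 [-0.0267 -0.0197 -0.0227  1.    ]] [-2.66836082e-02 -7.33362657e-04  7.26679188e-04  1.00000000e+00]
clock: 4.65
eef_pos: [0.6219, 0.1384, 0.213]
ee_rot: [0.706, -0.046, 0.705, 0.046]
force: [0.2, 0.7, -1.6]
opening: 0.0497
[[ 1.000e-04 -1.325e-01  9.912e-01  6.215e-01]
 [ 4.000e-04  9.912e-01  1.325e-01  1.396e-01]
 [-1.000e+00  4.000e-04  1.000e-04  2.128e-01]
 [ 0.000e+00  0.000e+00  0.000e+00  1.000e+00]]
```

View pics/w5.png

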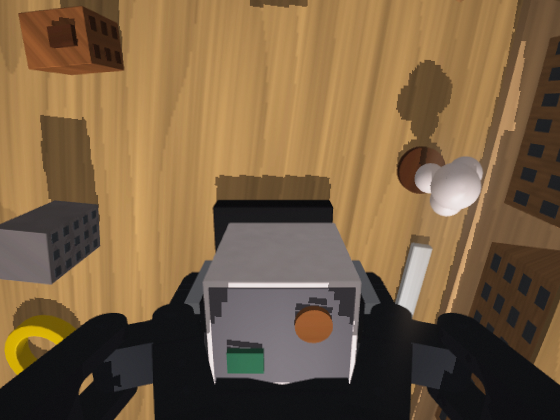

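View pics/s5.png

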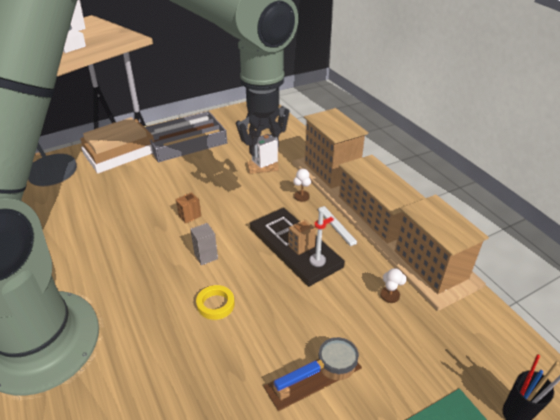

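```bash
python3 -m crank '[{"jaw":1,"tx":0.2,"ty":-2.5,"tz":2,"yaw":0},{"jaw":1,"tx":0.2,"ty":-3,"tz":2.5,"yaw":0},{"jaw":1,"tx":0.2,"ty":-3.5,"tz":2,"yaw":0},{"jaw":1,"tx":0.2,"ty":-3.5,"tz":1.5,"yaw":0},{"jaw":1,"tx":0.2,"ty":-3.5,"tz":0,"yaw":0},{"jaw":1,"tx":0,"ty":0,"tz":0,"yaw":0},{"jaw":1,"tx":0,"ty":0,"tz":0,"yaw":0},{"jaw":1,"tx":0,"ty":0,"tz":0,"yaw":0}]'; python3 - <<'E'
from h import *
snap('wrist','w6'); print(toolT().round(4))
zoom('w6',160,0,460,225,2.6,'w6z')
zoom('s5',230,190,380,300,5,'s5z')
E
```

```text
clock: 5.6
eef_pos: [0.6316, -0.0189, 0.292]
ee_rot: [0.705, -0.048, 0.706, 0.048]
force: [0.1, 0.2, -0.8]
opening: 0.0497
[[-5.000e-04 -1.350e-01  9.908e-01  6.316e-01]
 [ 5.000e-04  9.908e-01  1.350e-01 -1.890e-02]
 [-1.000e+00  6.000e-04 -4.000e-04  2.920e-01]
 [ 0.000e+00  0.000e+00  0.000e+00  1.000e+00]]
```

View pics/w6.png

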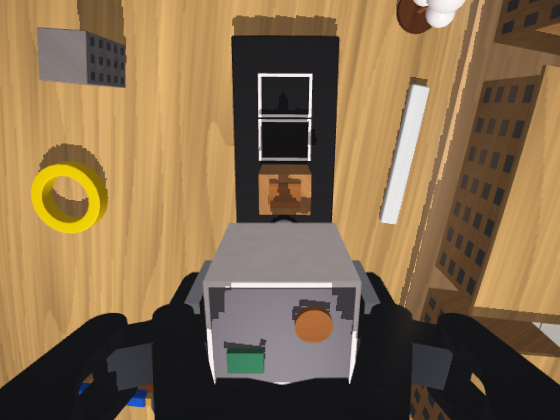

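View pics/w6z.png

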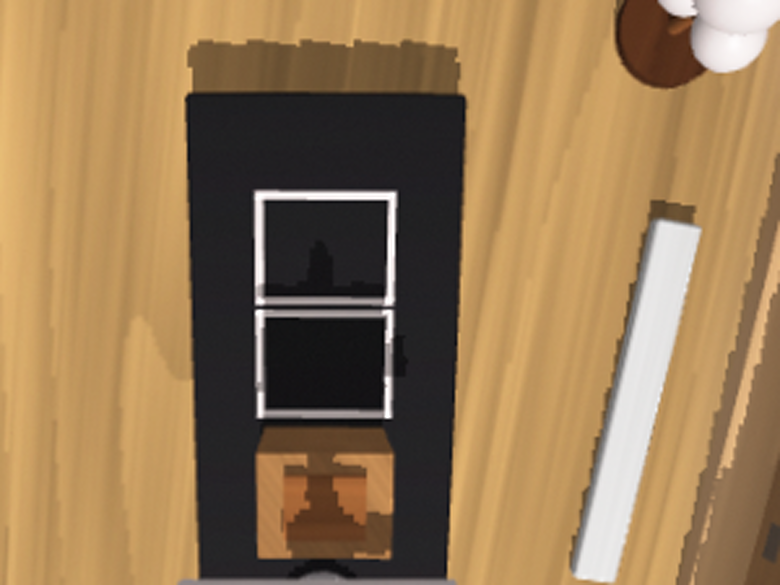

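View pics/s5z.png

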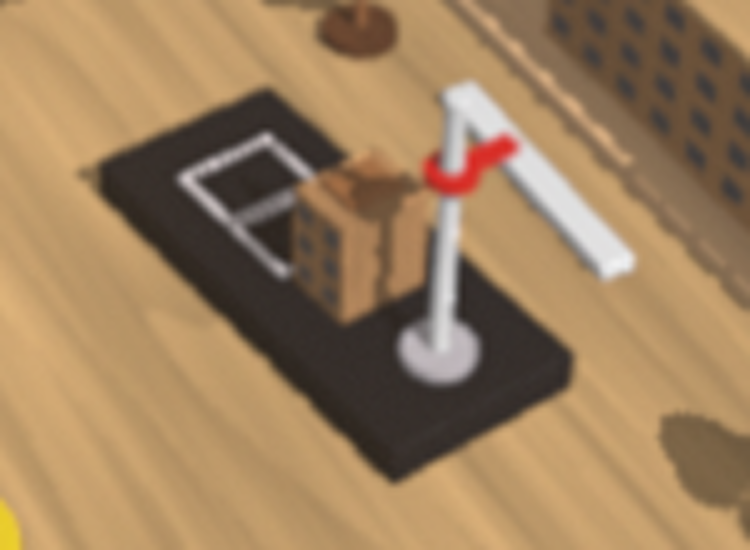

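```bash
python3 - <<'E'
from h import *
C=cam('wrist')
def rep(n,uv,z=.025):
    P=plane(C,np.array(uv)/2.6+[160,0]-.3,z)[:,:2]; c=P.mean(0)
    e=np.roll(P,-1,0)-P; print(n,c.round(4),np.linalg.norm(e,axis=1).round(4),np.degrees(np.arctan2(e[:,1],e[:,0])).round(1)); return c
a=rep('wood',[(255,191),(397,191),(395,306),(255,305)])
b=rep('white',[(257,310),(393,310),(392,418),(257,418)])
print(a-b,np.linalg.norm(a-b), np.degrees(np.arctan2(a[1]-b[1],a[0]-b[0]))-90)
rep('brown roof',[(256,454),(394,454),(393,559),(256,557)],.085)
P=plane(C,np.array([(187,95),(465,97),(198,560),(447,560)])/2.6+[160,0]-.3,.025);print(P.round(4)); 
d=P[0]-P[2];print(np.degrees(np.arctan2(d[1],d[0]))-90);d=P[1]-P[3];print(np.degrees(np.arctan2(d[1],d[0]))-90)
E
```

```text
wood [0.6235 0.0626] [0.0562 0.0445 0.057  0.0441] [   7.8  -82.1 -172.6   96.9]
white [0.6295 0.017 ] [0.0554 0.0442 0.0566 0.0442] [   7.8  -81.6 -172.2   96.8]
[-0.00601386  0.04562715] 0.046021767866137056 7.508559030293213
brown roof [ 0.6354 -0.0285] [0.0496 0.0394 0.0508 0.0386] [   7.8  -81.5 -173.1   96.7]
[[ 0.5624  0.1126  0.025 ]
 [ 0.6692  0.1265  0.025 ]
 [ 0.5861 -0.074   0.025 ]
 [ 0.6941 -0.0593  0.025 ]]
7.240367165284866
7.625684573377967
```

```bash
python3 -m crank '[{"jaw":1,"tx":-0.1,"ty":1.6,"tz":-2,"yaw":-0.2},{"jaw":1,"tx":-0.15,"ty":2.05,"tz":-3,"yaw":0},{"jaw":1,"tx":0,"ty":0,"tz":-3.5,"yaw":0},{"jaw":1,"tx":0,"ty":0,"tz":-3.5,"yaw":0},{"jaw":1,"tx":0,"ty":0,"tz":-3.5,"yaw":0},{"jaw":1,"tx":0,"ty":0,"tz":-3,"yaw":0},{"jaw":1,"tx":0,"ty":0,"tz":-2,"yaw":0},{"jaw":1,"tx":0,"ty":0,"tz":0,"yaw":0},{"jaw":1,"tx":0,"ty":0,"tz":0,"yaw":0},{"jaw":1,"tx":0,"ty":0,"tz":0,"yaw":0}]'; python3 - <<'E'
from h import *
snap('wrist','w7'); print(toolT().round(4)); snap('side','s7')
zoom('s7',210,150,380,300,4,'s7z')
E
```

```text
clock: 6.65
eef_pos: [0.6299, 0.0163, 0.0886]
ee_rot: [0.706, -0.046, 0.705, 0.046]
force: [0.3, 0.7, -1.6]
opening: 0.0497
[[ 1.900e-03 -1.299e-01  9.915e-01  6.299e-01]
 [ 3.000e-04  9.915e-01  1.299e-01  1.620e-02]
 [-1.000e+00  1.000e-04  1.900e-03  8.850e-02]
 [ 0.000e+00  0.000e+00  0.000e+00  1.000e+00]]
```

View pics/w7.png

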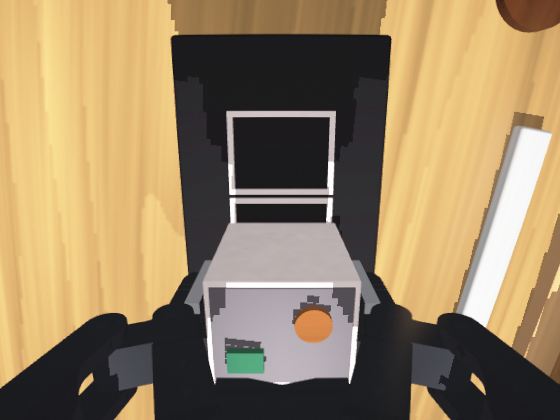

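View pics/s7z.png

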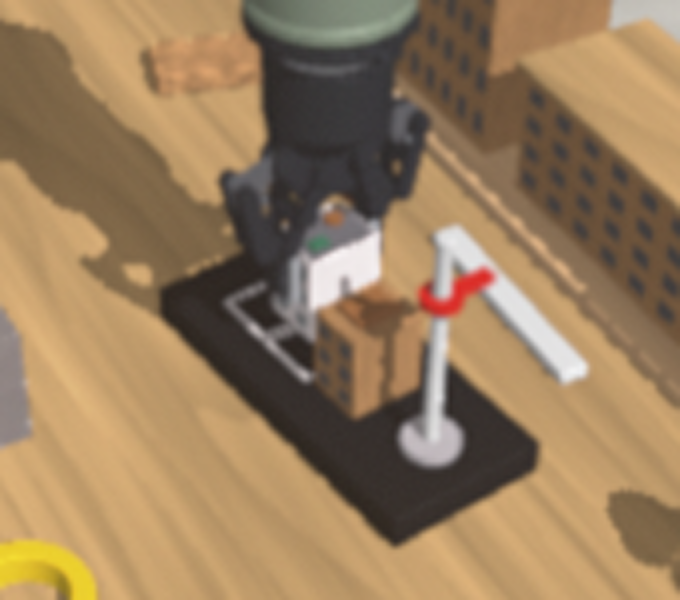

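```bash
python3 - <<'E'
from h import *
zoom('w7',180,20,400,240,2.7,'w7z')
E
```

```text
(no output)
```

View pics/w7z.png

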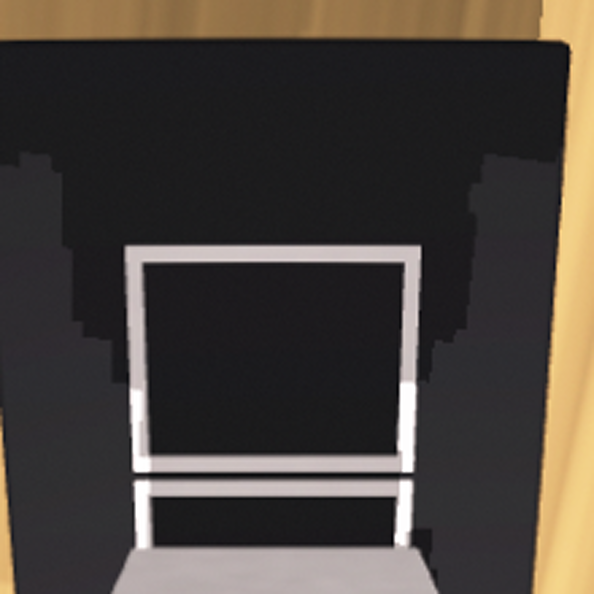

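```bash
python3 - <<'E'
from h import *
c=arm.calibration('wrist');K=np.array(c['K']);d=np.array(c['dist']);C=(K,d,np.linalg.inv(np.array(c['mount'])))
def at(uv,x):
    o,r=ray(C,uv); return (o+r*((x-o[0])/r[:,0])[:,None])[:,1:]
z=np.array([(125,245),(421,245),(413,473),(133,473),(134,479),(412,479)])/2.7+[180,20]-.3
for zt in(.0885,.0895): print((at(z,zt-.025)*1000).round(1).tolist())
print('house bottom far', (at([(232,223),(336,223)],.033)*1000).round(1).tolist(),'top far',(at([(206.5,284),(359.5,284),(354,383),(215.5,383)],-.027)*1000).round(1).tolist())
E
```

```text
[[69.0, -28.6], [69.0, 27.4], [24.6, 27.5], [24.6, -28.7], [23.4, -28.6], [23.4, 27.4]]
[[69.0, -28.7], [69.0, 27.6], [24.4, 27.7], [24.4, -28.9], [23.1, -28.7], [23.1, 27.5]]
house bottom far [[18.5, -23.3], [18.6, 25.2]] top far [[18.4, -23.3], [18.4, 24.0], [-19.3, 24.7], [-19.4, -22.7]]
```

```bash
python3 -m crank '[{"jaw":1,"tx":-0.16,"ty":0.22,"tz":0,"yaw":0},{"jaw":1,"tx":0,"ty":0,"tz":-1,"yaw":0},{"jaw":1,"tx":0,"ty":0,"tz":-1,"yaw":0},{"jaw":1,"tx":0,"ty":0,"tz":-0.4,"yaw":0},{"jaw":1,"tx":0,"ty":0,"tz":0,"yaw":0},{"jaw":1,"tx":0,"ty":0,"tz":0,"yaw":0},{"jaw":1,"tx":0,"ty":0,"tz":0,"yaw":0}]'; python3 - <<'E'
from h import *
snap('wrist','w8'); print(toolT()[:3,3].round(4),arm.sense()['force'].round(1)); snap('side','s8')
zoom('s8',210,150,380,300,4,'s8z')
E
```

```text
clock: 7.45
eef_pos: [0.6278, 0.0179, 0.0634]
ee_rot: [0.706, -0.046, 0.706, 0.046]
force: [-0.6, 0.1, -1.3]
opening: 0.0497
[0.6278 0.018  0.0634] [ 0.7 -0.2 -0.4]
```

View pics/w8.png

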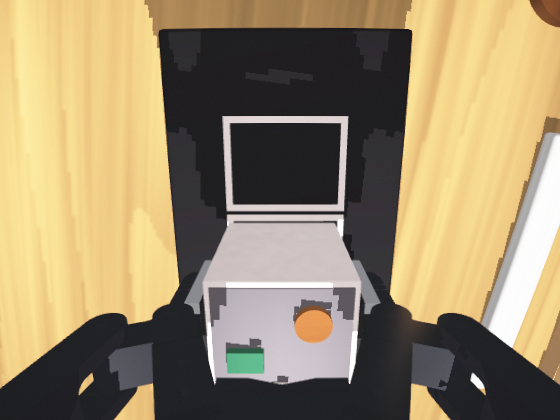

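View pics/s8z.png

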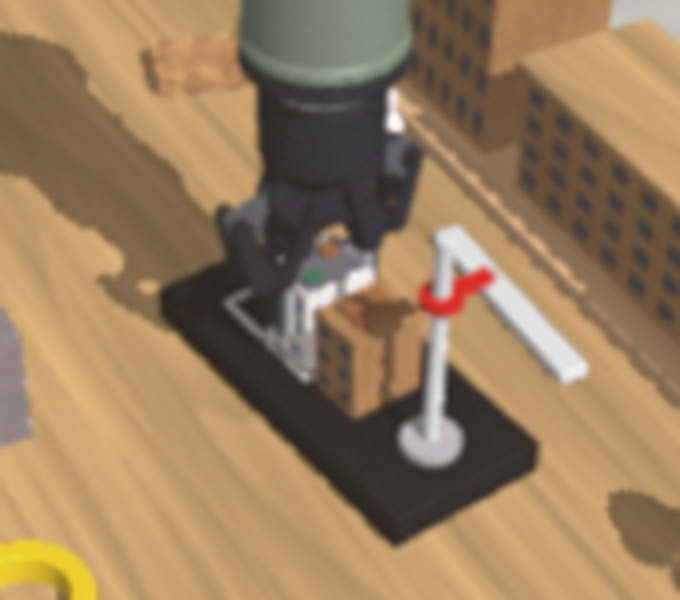

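```bash
python3 - <<'E'
from h import *
zoom('w8',195,180,375,300,4.3,'w8z')
E
```

View pics/w8z.png

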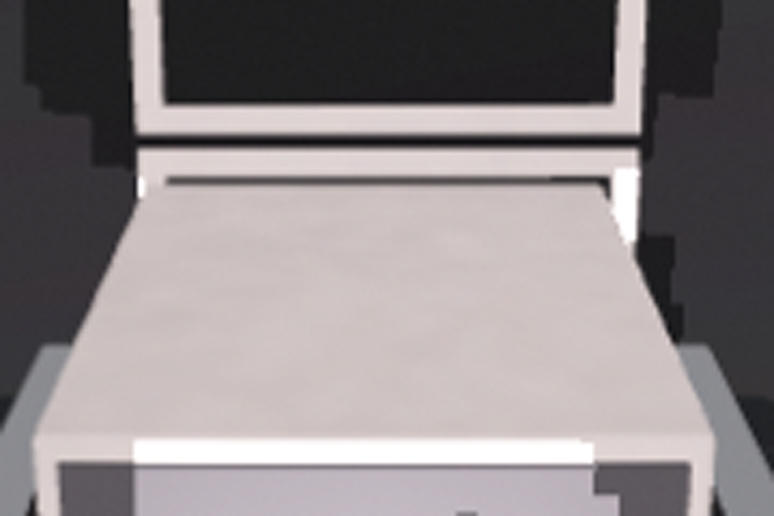

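```bash
python3 -m crank '[{"jaw":1,"tx":0.15,"ty":0.04,"tz":0,"yaw":0},{"jaw":1,"tx":0,"ty":0,"tz":-0.3,"yaw":0},{"jaw":1,"tx":0,"ty":0,"tz":0,"yaw":0},{"jaw":1,"tx":0,"ty":0,"tz":0,"yaw":0}]'; python3 - <<'E'
from h import *
snap('wrist','w9'); print(toolT()[:3,3].round(4),arm.sense()['force'].round(1))
zoom('w9',195,180,375,300,4.3,'w9z')
E
```

```text
clock: 7.95
eef_pos: [0.629, 0.0184, 0.06]
ee_rot: [0.706, -0.046, 0.706, 0.046]
force: [-0.8, 0.3, -1.4]
opening: 0.0497
[0.6291 0.0184 0.0601] [ 0.3  0.5 -1.6]
```

View pics/w9z.png

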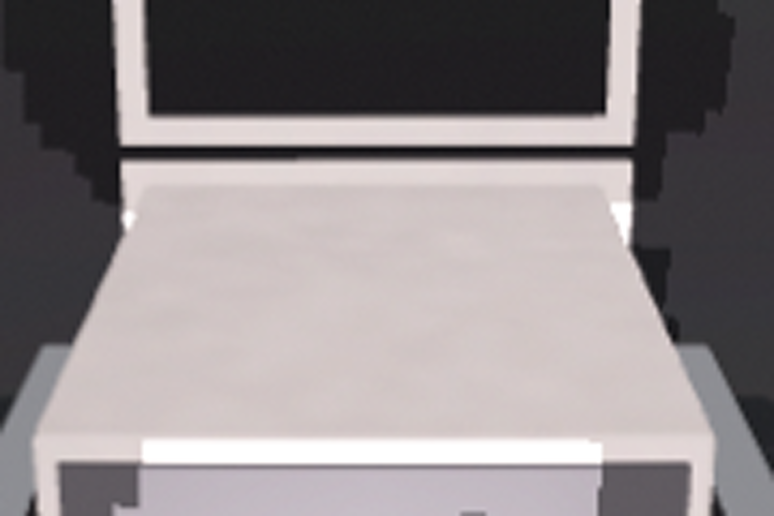

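```bash
python3 -m crank '[{"jaw":1,"tx":0,"ty":0.02,"tz":-0.12,"yaw":0},{"jaw":1,"tx":0,"ty":0,"tz":0,"yaw":0}]';python3 -m crank '[{"jaw":1,"tx":0,"ty":0,"tz":-0.08,"yaw":0},{"jaw":1,"tx":0,"ty":0,"tz":0,"yaw":0}]'; 
```

```text
clock: 8.2
eef_pos: [0.6291, 0.0186, 0.0588]
ee_rot: [0.706, -0.046, 0.706, 0.046]
force: [-0.1, -0.7, -1.3]
opening: 0.0498
clock: 8.4
eef_pos: [0.6292, 0.0186, 0.0583]
ee_rot: [0.706, -0.046, 0.706, 0.046]
force: [-1.3, 0.6, 3.8]
opening: 0.0495
```

```bash
python3 -m crank '[{"jaw":0.3,"tx":0,"ty":0,"tz":0,"yaw":0},{"jaw":0.2,"tx":0,"ty":0,"tz":0,"yaw":0},{"jaw":0.1,"tx":0,"ty":0,"tz":0,"yaw":0},{"jaw":0,"tx":0,"ty":0,"tz":0,"yaw":0},{"jaw":0,"tx":0,"ty":0,"tz":0,"yaw":0}]';python3 -m crank '[{"jaw":0,"tx":0,"ty":0,"tz":2,"yaw":0},{"jaw":0,"tx":0,"ty":0,"tz":4,"yaw":0},{"jaw":0,"tx":0,"ty":0,"tz":4,"yaw":0},{"jaw":0,"tx":0,"ty":0,"tz":4,"yaw":0},{"jaw":0,"tx":0,"ty":0,"tz":4,"yaw":0},{"jaw":0,"tx":0,"ty":0,"tz":2,"yaw":0},{"jaw":0,"tx":0,"ty":0,"tz":0,"yaw":0},{"jaw":0,"tx":0,"ty":0,"tz":0,"yaw":0}]';  python3 - <<'E'
from h import *
snap('wrist','w10'); print(toolT().round(4))
zoom('w10',160,50,420,250,3,'w10z')
snap('side','s10');zoom('s10',210,150,380,300,4,'s10z')
E
```

```text
clock: 8.9
eef_pos: [0.6291, 0.0186, 0.0581]
ee_rot: [0.706, -0.046, 0.706, 0.046]
force: [-0.8, 0.7, -0.1]
opening: 0.0856
clock: 9.7
eef_pos: [0.629, 0.0187, 0.258]
ee_rot: [0.706, -0.046, 0.706, 0.046]
force: [-0.0, 0.3, -0.8]
opening: 0.0853
[[-1.200e-03 -1.295e-01  9.916e-01  6.287e-01]
 [-0.000e+00  9.916e-01  1.295e-01  1.870e-02]
 [-1.000e+00  1.000e-04 -1.200e-03  2.573e-01]
 [ 0.000e+00  0.000e+00  0.000e+00  1.000e+00]]
```

View pics/w10.png

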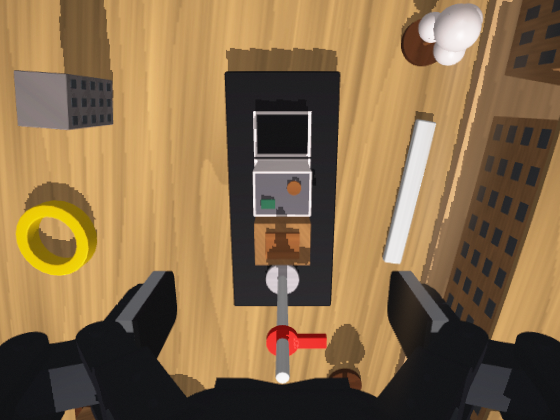

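View pics/s10z.png

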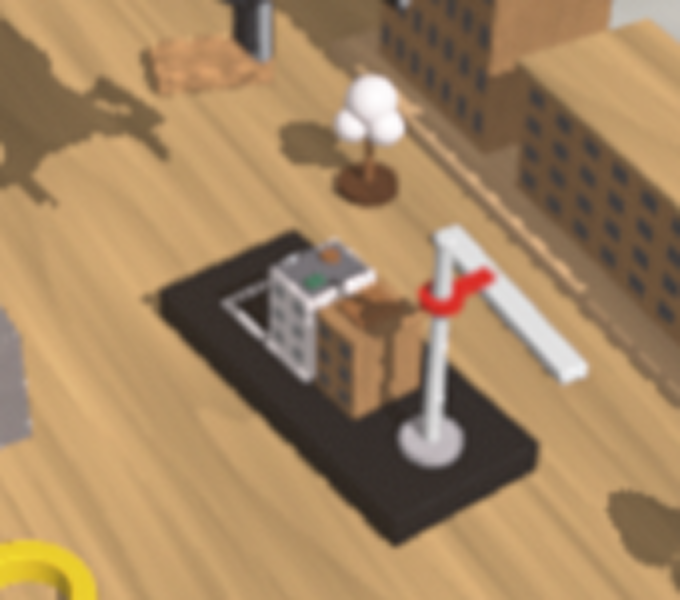

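View pics/w10z.png

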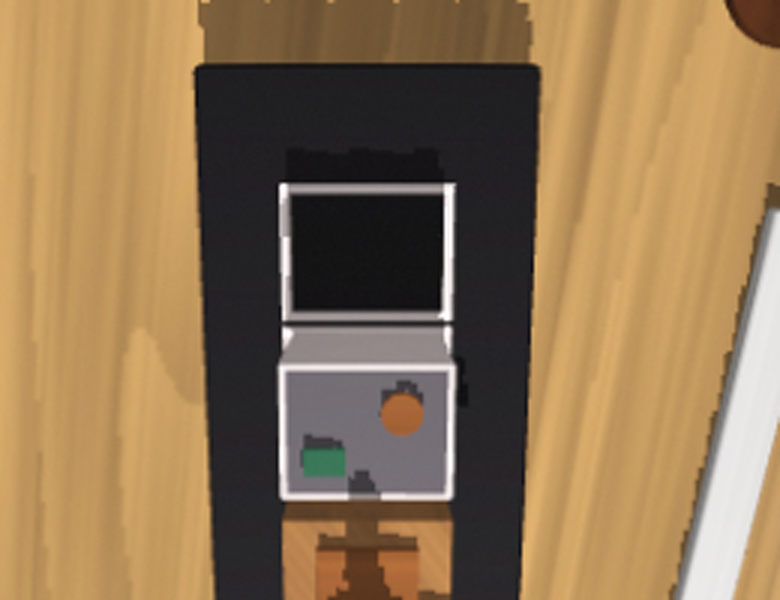

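```bash
python3 -m crank '[{"jaw":0,"tx":-1.5,"ty":1.7,"tz":0,"yaw":1},{"jaw":0,"tx":-2.5,"ty":2.9,"tz":0,"yaw":1},{"jaw":0,"tx":-2.5,"ty":2.9,"tz":0,"yaw":1},{"jaw":0,"tx":-2.5,"ty":2.9,"tz":0,"yaw":0},{"jaw":0,"tx":-2.5,"ty":2.9,"tz":0,"yaw":0},{"jaw":0,"tx":-2.5,"ty":2.9,"tz":-2,"yaw":0},{"jaw":0,"tx":-2.5,"ty":2.9,"tz":-3,"yaw":0},{"jaw":0,"tx":-2.4,"ty":2.9,"tz":-3.5,"yaw":0},{"jaw":0,"tx":0,"ty":0,"tz":-3.3,"yaw":0},{"jaw":0,"tx":0,"ty":0,"tz":0,"yaw":0},{"jaw":0,"tx":0,"ty":0,"tz":0,"yaw":0}]';  python3 - <<'E'
from h import *
snap('wrist','w11'); print(toolT().round(4))
zoom('w11',200,140,360,290,4,'w11z')
E
```

```text
clock: 10.9
eef_pos: [0.441, 0.237, 0.1411]
ee_rot: [0.704, -0.064, 0.705, 0.064]
force: [0.1, 0.1, -0.2]
opening: 0.0855
[[ 5.000e-04 -1.797e-01  9.837e-01  4.416e-01]
 [-2.000e-04  9.837e-01  1.797e-01  2.372e-01]
 [-1.000e+00 -3.000e-04  4.000e-04  1.419e-01]
 [ 0.000e+00  0.000e+00  0.000e+00  1.000e+00]]
```

View pics/w11z.png

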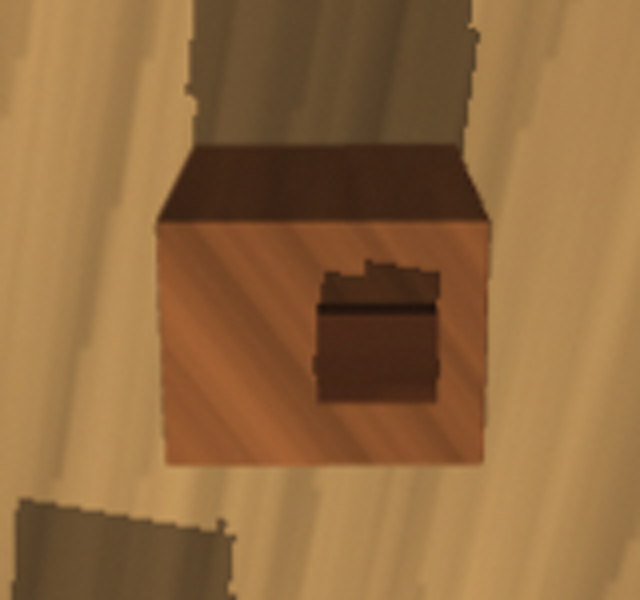

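```bash
python3 - <<'E'
from h import *
c=arm.calibration('wrist');K=np.array(c['K']);d=np.array(c['dist']);C=(K,d,np.linalg.inv(np.array(c['mount'])))
def at(uv,x):
    o,r=ray(C,uv); return (o+r*((x-o[0])/r[:,0])[:,None])[:,1:]
z=np.array([(157,221),(490,222),(483,464),(167,465)])/4+[200,140]-.3
for h in (.06,.0565):print((at(z,.1415-h)*1000).round(1).tolist(),(at(z,.1415-h)*1000).mean(0))
E
```

```text
[[20.2, -25.5], [20.0, 23.9], [-18.8, 24.1], [-19.0, -25.2]] [ 0.61510867 -0.69634889]
[[19.3, -25.9], [19.2, 24.3], [-20.3, 24.5], [-20.5, -25.7]] [-0.56589749 -0.70858052]
```

```bash
python3 -m crank '[{"jaw":0,"tx":-0.05,"ty":0,"tz":-3,"yaw":0},{"jaw":0,"tx":0,"ty":0,"tz":-3.5,"yaw":0},{"jaw":0,"tx":0,"ty":0,"tz":-3,"yaw":0},{"jaw":0,"tx":0,"ty":0,"tz":-1.3,"yaw":0},{"jaw":0,"tx":0,"ty":0,"tz":0,"yaw":0},{"jaw":0.3,"tx":0,"ty":0,"tz":0,"yaw":0},{"jaw":1,"tx":0,"ty":0,"tz":0,"yaw":0},{"jaw":1,"tx":0,"ty":0,"tz":0,"yaw":0},{"jaw":1,"tx":0,"ty":0,"tz":0,"yaw":0},{"jaw":1,"tx":0,"ty":0,"tz":0,"yaw":0},{"jaw":1,"tx":0,"ty":0,"tz":0,"yaw":0}]' 30; python3 - <<'E'
from h import *
snap('wrist','w12'); print(toolT().round(4), arm.sense()['opening'])
E
```

```text
clock: 12.05
eef_pos: [0.441, 0.2382, 0.0345]
ee_rot: [0.705, -0.064, 0.704, 0.065]
force: [-1.6, -1.5, 12.1]
opening: 0.0496
[[ 1.800e-03 -1.810e-01  9.835e-01  4.410e-01]
 [ 1.200e-03  9.835e-01  1.810e-01  2.382e-01]
 [-1.000e+00  9.000e-04  2.000e-03  3.450e-02]
 [ 0.000e+00  0.000e+00  0.000e+00  1.000e+00]] 0.04948697547963776
```

View pics/w12.png

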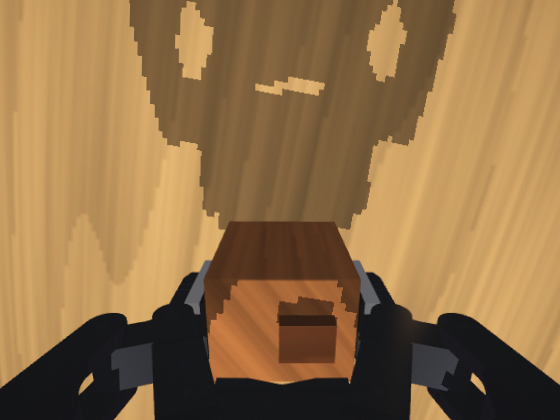

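```bash
python3 -m crank '[{"jaw":1,"tx":0,"ty":0,"tz":1.5,"yaw":0},{"jaw":1,"tx":0,"ty":0,"tz":4,"yaw":0},{"jaw":1,"tx":0.7,"ty":-0.7,"tz":4,"yaw":-0.4},{"jaw":1,"tx":2.5,"ty":-2.4,"tz":3,"yaw":-0.5},{"jaw":1,"tx":2.5,"ty":-2.4,"tz":1.5,"yaw":-0.5},{"jaw":1,"tx":2.5,"ty":-2.4,"tz":0,"yaw":-0.5},{"jaw":1,"tx":2.5,"ty":-2.4,"tz":0,"yaw":-0.5},{"jaw":1,"tx":2.5,"ty":-2.4,"tz":0,"yaw":-0.5},{"jaw":1,"tx":2.5,"ty":-2.4,"tz":0,"yaw":0},{"jaw":1,"tx":2.5,"ty":-2.4,"tz":0,"yaw":0},{"jaw":1,"tx":0,"ty":0,"tz":0,"yaw":0},{"jaw":1,"tx":0,"ty":0,"tz":0,"yaw":0}]';python3 -c "
from h import *
print(toolT().round(4))"
```

```text
clock: 13.3
eef_pos: [0.6224, 0.0623, 0.1736]
ee_rot: [0.706, -0.046, 0.705, 0.046]
force: [-0.3, 1.0, -1.0]
opening: 0.0498
[[ 3.000e-04 -1.299e-01  9.915e-01  6.224e-01]
 [ 1.000e-04  9.915e-01  1.299e-01  6.230e-02]
 [-1.000e+00  1.000e-04  3.000e-04  1.736e-01]
 [ 0.000e+00  0.000e+00  0.000e+00  1.000e+00]]
```

```bash
python3 -m crank '[{"jaw":1,"tx":0.05,"ty":0.15,"tz":-1.5,"yaw":0},{"jaw":1,"tx":0,"ty":0,"tz":-3,"yaw":0},{"jaw":1,"tx":0,"ty":0,"tz":-3,"yaw":0},{"jaw":1,"tx":0,"ty":0,"tz":-2,"yaw":0},{"jaw":1,"tx":0,"ty":0,"tz":-1,"yaw":0},{"jaw":1,"tx":0,"ty":0,"tz":-0.4,"yaw":0},{"jaw":1,"tx":0,"ty":0,"tz":0,"yaw":0},{"jaw":1,"tx":0,"ty":0,"tz":0,"yaw":0}]';python3 - <<'E'
from h import *
snap('wrist','w13'); print(toolT().round(4)); zoom('w13',195,180,375,300,4.3,'w13z')
E
```

```text
clock: 14.1
eef_pos: [0.6232, 0.0646, 0.065]
ee_rot: [0.706, -0.046, 0.705, 0.047]
force: [0.1, 0.6, -0.5]
opening: 0.0496
[[ 1.400e-03 -1.313e-01  9.913e-01  6.233e-01]
 [ 3.000e-04  9.913e-01  1.313e-01  6.450e-02]
 [-1.000e+00  1.000e-04  1.500e-03  6.510e-02]
 [ 0.000e+00  0.000e+00  0.000e+00  1.000e+00]]
```

View pics/w13z.png

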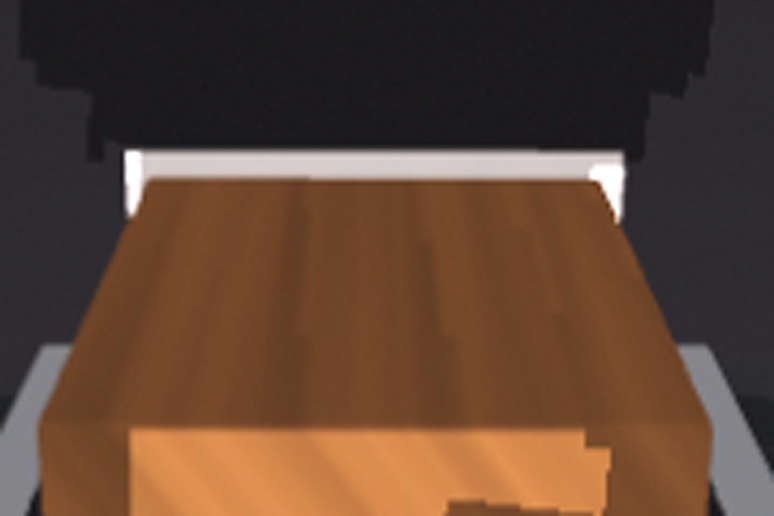

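```bash
python3 -m crank '[{"jaw":1,"tx":0,"ty":-0.04,"tz":-0.3,"yaw":0},{"jaw":1,"tx":0,"ty":0,"tz":-0.1,"yaw":0},{"jaw":1,"tx":0,"ty":0,"tz":0,"yaw":0},{"jaw":1,"tx":0,"ty":0,"tz":0,"yaw":0}]';python3 -m crank '[{"jaw":1,"tx":0,"ty":0,"tz":-0.08,"yaw":0},{"jaw":1,"tx":0,"ty":0,"tz":0,"yaw":0}]';
```

```text
clock: 14.55
eef_pos: [0.6228, 0.0639, 0.0602]
ee_rot: [0.706, -0.046, 0.706, 0.046]
force: [-0.1, -0.5, -1.2]
opening: 0.0498
clock: 14.75
eef_pos: [0.6229, 0.0639, 0.0596]
ee_rot: [0.706, -0.046, 0.705, 0.046]
force: [-1.6, -0.7, 5.0]
opening: 0.0498
```

Contact is light (about 6 N). I'll release and back off.

```bash
python3 -m crank '[{"jaw":0.3,"tx":0,"ty":0,"tz":0,"yaw":0},{"jaw":0.2,"tx":0,"ty":0,"tz":0,"yaw":0},{"jaw":0.1,"tx":0,"ty":0,"tz":0,"yaw":0},{"jaw":0,"tx":0,"ty":0,"tz":0,"yaw":0},{"jaw":0,"tx":0,"ty":0,"tz":0,"yaw":0}]';python3 -m crank '[{"jaw":0,"tx":0,"ty":0,"tz":2,"yaw":0},{"jaw":0,"tx":0,"ty":0,"tz":4,"yaw":0},{"jaw":0,"tx":0,"ty":0,"tz":4,"yaw":0},{"jaw":0,"tx":0,"ty":0,"tz":4,"yaw":0},{"jaw":0,"tx":0,"ty":-1,"tz":4,"yaw":0},{"jaw":0,"tx":0,"ty":-2,"tz":3,"yaw":0},{"jaw":0,"tx":0,"ty":-2,"tz":0,"yaw":0},{"jaw":0,"tx":0,"ty":0,"tz":0,"yaw":0},{"jaw":0,"tx":0,"ty":0,"tz":0,"yaw":0}]';  python3 - <<'E'
from h import *
snap('wrist','w14'); print(toolT().round(4))
snap('side','s14');zoom('s14',210,150,380,300,4,'s14z');zoom('w14',200,80,380,300,2.7,'w14z')
E
```

```text
clock: 15.25
eef_pos: [0.6228, 0.0639, 0.0592]
ee_rot: [0.706, -0.046, 0.706, 0.046]
force: [0.4, -1.1, 0.6]
opening: 0.0851
clock: 16.15
eef_pos: [0.6226, 0.0139, 0.2691]
ee_rot: [0.705, -0.046, 0.706, 0.046]
force: [-0.7, 0.4, -0.5]
opening: 0.0856
[[-7.000e-04 -1.315e-01  9.913e-01  6.226e-01]
 [ 3.000e-04  9.913e-01  1.315e-01  1.450e-02]
 [-1.000e+00  4.000e-04 -6.000e-04  2.689e-01]
 [ 0.000e+00  0.000e+00  0.000e+00  1.000e+00]]
```

View pics/w14.png

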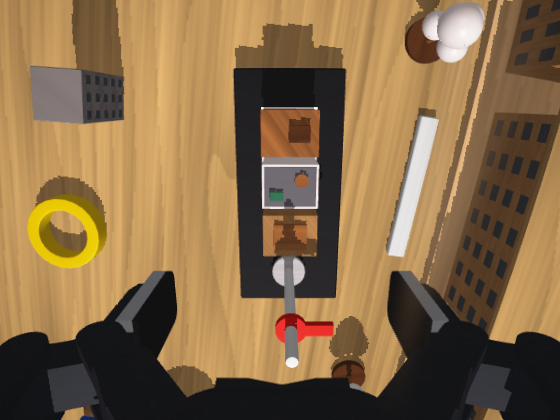

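View pics/w14z.png

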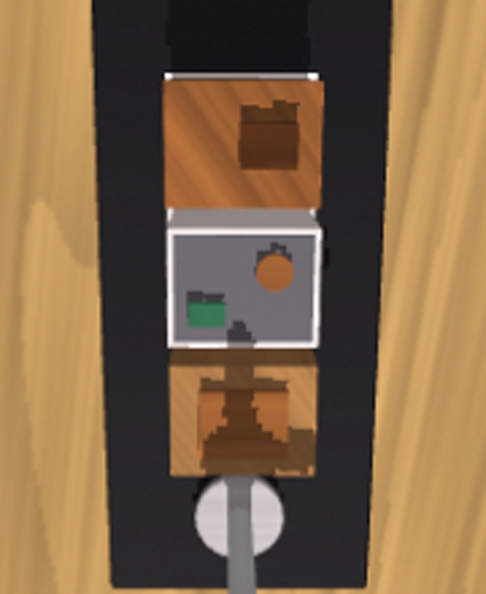

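View pics/s14z.png

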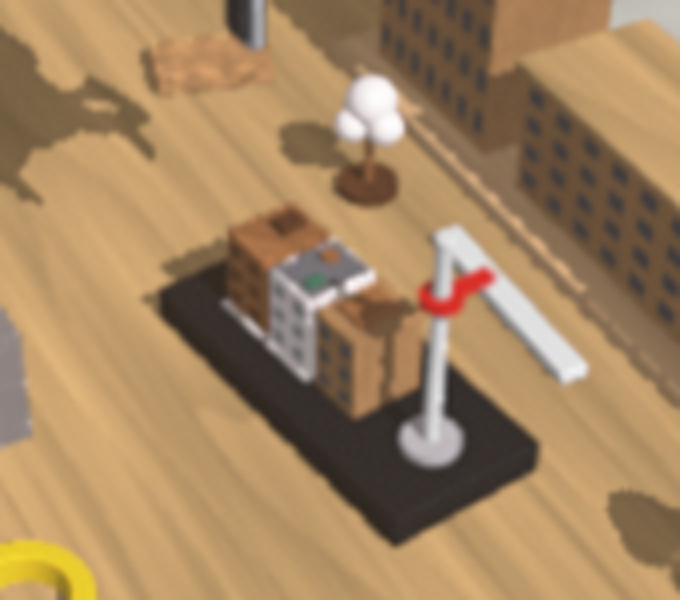

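```bash
python3 - <<'E'
from h import *
C=cam('wrist')
b=np.radians(7.5); X=np.array([np.cos(b),np.sin(b)]);Y=np.array([-X[1],X[0]]); o=np.array([.6295,.017])
def rep(n,uv,z=.085):
    P=plane(C,np.array(uv)/2.7+[200,80]-.3,z)[:,:2]-o; Q=np.c_[P@X,P@Y]*1000; print(n,Q.round(1).tolist(),Q.mean(0).round(1))
rep('wood',[(163,81),(323,81),(321,209),(165,208)])
rep('white',[(167,230),(321,230),(319,348),(168,347)])
rep('brown',[(169,366),(318,366),(316,476),(170,475)])
# pointer in side + wrist
Cs=cam('side'); 
for a,bb in (((292,327),None),):
    pass
im=cv2.imread('pics/w14.png');hs=cv2.cvtColor(im,cv2.COLOR_BGR2HSV)
m=(((hs[...,0]<6)|(hs[...,0]>174))&(hs[...,1]>180)&(hs[...,2]>120)).astype(np.uint8)
ys,xs=np.nonzero(m);print('wrist red',xs.min(),xs.max(),ys.min(),ys.max())
im=cv2.imread('pics/s14.png');hs=cv2.cvtColor(im,cv2.COLOR_BGR2HSV)
m=(((hs[...,0]<6)|(hs[...,0]>174))&(hs[...,1]>150)&(hs[...,2]>100)).astype(np.uint8)[:,:450]
ys,xs=np.nonzero(m);print('side red',xs.min(),xs.max(),ys.min(),ys.max())
zoom('s14',300,205,345,275,9,'s14p');zoom('w14',265,300,345,375,8,'w14p')
E
```

```text
wood [[-25.6, 66.8], [23.7, 67.0], [24.1, 27.5], [-25.5, 27.7]] [-0.8 47.2]
white [[-24.9, 20.7], [24.3, 20.8], [24.8, -18.5], [-25.1, -18.2]] [-0.2  1.2]
brown [[-24.9, -24.8], [24.7, -24.7], [25.2, -64.2], [-25.1, -64.0]] [ -0.  -44.4]
wrist red 275 333 315 342
side red 315 332 218 228
```

View pics/s14p.png

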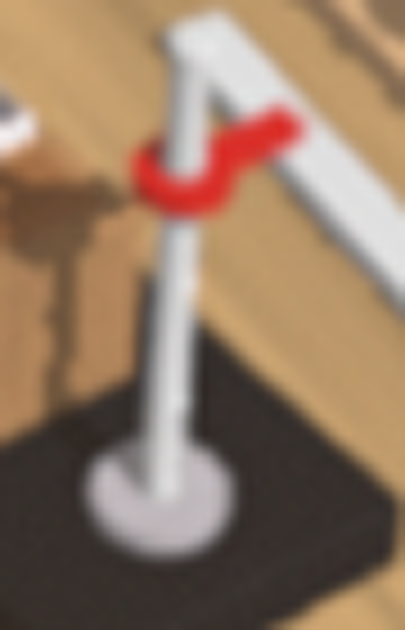

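View pics/w14p.png

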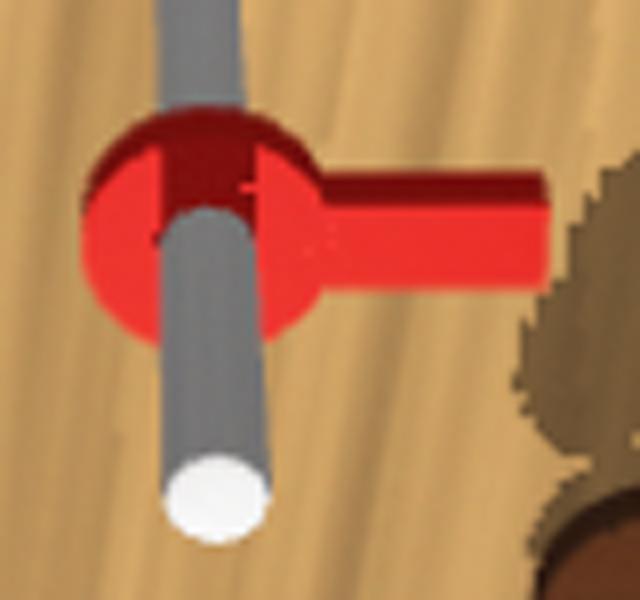

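```bash
python3 -m crank '[{"jaw":0,"tx":0.2,"ty":-1.5,"tz":0,"yaw":0},{"jaw":0,"tx":0.2,"ty":-3,"tz":0,"yaw":0},{"jaw":0,"tx":0.2,"ty":-3.5,"tz":0,"yaw":0},{"jaw":0,"tx":0.2,"ty":-3.5,"tz":0,"yaw":0},{"jaw":0,"tx":0.2,"ty":-3.5,"tz":0,"yaw":0},{"jaw":0,"tx":0.2,"ty":-3.5,"tz":0,"yaw":0},{"jaw":0,"tx":0,"ty":0,"tz":0,"yaw":0},{"jaw":0,"tx":0,"ty":0,"tz":0,"yaw":0},{"jaw":0,"tx":0,"ty":0,"tz":0,"yaw":0}]';  python3 - <<'E'
from h import *
snap('wrist','w15'); print(toolT().round(4).tolist())
zoom('w15',240,50,340,150,6,'w15z')
E
```

```text
clock: 17.15
eef_pos: [0.6349, -0.1702, 0.269]
ee_rot: [0.705, -0.047, 0.706, 0.047]
force: [-0.1, 0.1, -0.2]
opening: 0.0855
[[-0.0003, -0.1326, 0.9912, 0.6349], [0.0005, 0.9912, 0.1326, -0.17], [-1.0, 0.0005, -0.0002, 0.2691], [0.0, 0.0, 0.0, 1.0]]
```

View pics/w15.png

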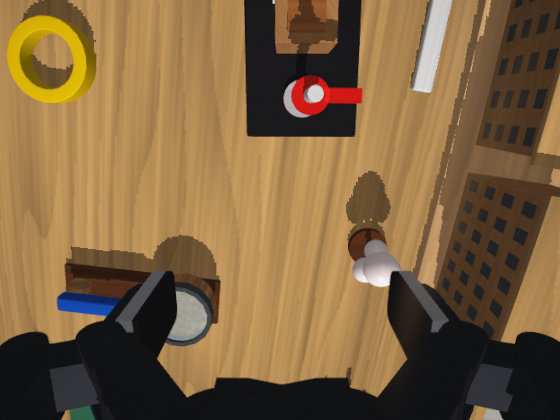

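View pics/w15z.png

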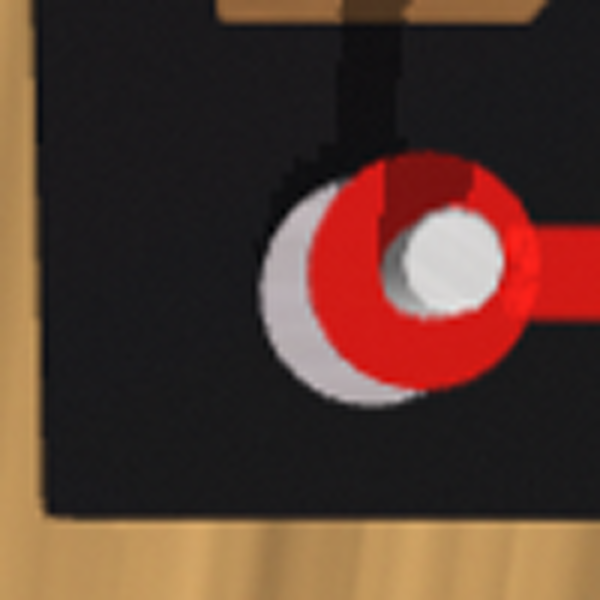

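```bash
python3 - <<'E'
from h import *
def mk(M):
    T=np.eye(4);M=np.array(M); u,_,v=np.linalg.svd(M[:,:3]);T[:3,:3]=u@v;T[:3,3]=M[:,3];return cam('wrist',T)
A=mk([[-7e-4,-.1315,.9913,.6226],[3e-4,.9913,.1315,.0142],[-1,4e-4,-6e-4,.2690]])
B=mk([[-0.0003,-0.1326,0.9912,0.6349],[0.0005,0.9912,0.1326,-0.1701],[-1.0,0.0005,-0.0002,0.2691]])
def tri(obs):
    M=np.zeros((3,3));v=np.zeros(3);L=[]
    for C,p in obs:
        o,r=ray(C,[p]);r=r[0]/np.linalg.norm(r[0]);Q=np.eye(3)-np.outer(r,r);M+=Q;v+=Q@o;L.append((o,r))
    x=np.linalg.solve(M,v); return x.round(4),[round(float(np.linalg.norm(np.cross(x-o,r)))*1000,2) for o,r in L]
e=-.4
disc=[(A,(290.4+e,330.9+e)),(B,(310.7+e,95.2+e))]; top=[(A,(292.1+e,362.5+e)),(B,(315.4+e,93.5+e))]
print('disc',tri(disc));print('top',tri(top))
S=cam('side')
# side: ring visible outline
for h in(.14,.145,.15,.155,.16):
    b=np.radians(7.5);X=np.array([np.cos(b),np.sin(b),0]);c=np.array([.6436,-.0901,h])
    t=np.linspace(0,2*np.pi,40);pts=[c+.013*np.array([np.cos(a),np.sin(a),0])+[0,0,s] for a in t for s in(.003,-.003)]+[c+.035*X+[0,0,.003]]
    p=proj(S,pts); print(h,'side disc bottom row',p[:,1].max().round(1),'minx',p[:,0].min().round(1),'tongue tip',p[-1].round(1))
print('post base,top',proj(S,[[.6436,-.0901,.025],[.6436,-.0901,.18]]).round(1))
E
```

```text
disc (array([ 0.6433, -0.0897,  0.14  ]), [0.24, 0.24])
top (array([ 0.6434, -0.0899,  0.1784]), [0.08, 0.08])
0.14 side disc bottom row 229.1 minx 314.1 tongue tip [332.4 217.2]
0.145 side disc bottom row 227.3 minx 314.2 tongue tip [332.5 215.5]
0.15 side disc bottom row 225.6 minx 314.3 tongue tip [332.7 213.7]
0.155 side disc bottom row 223.8 minx 314.4 tongue tip [332.9 212. ]
0.16 side disc bottom row 222.1 minx 314.5 tongue tip [333.  210.2]
post base,top [[317.4 261.1]
 [321.1 210. ]]
```

```bash
python3 -m crank '[{"jaw":0,"tx":-1.3,"ty":-1.4,"tz":0,"yaw":-8},{"jaw":0,"tx":-1.3,"ty":-1.4,"tz":0,"yaw":-8},{"jaw":0,"tx":-1.3,"ty":-1.4,"tz":0,"yaw":-8},{"jaw":0,"tx":-1.4,"ty":-1.4,"tz":0,"yaw":-8},{"jaw":0,"tx":-1.4,"ty":-1.4,"tz":0,"yaw":-8},{"jaw":0,"tx":-1.4,"ty":-1.5,"tz":0,"yaw":-8},{"jaw":0,"tx":-1.4,"ty":-1.5,"tz":0,"yaw":-8},{"jaw":0,"tx":-1.4,"ty":-1.5,"tz":0,"yaw":-8},{"jaw":0,"tx":-1.4,"ty":-1.4,"tz":0,"yaw":-8},{"jaw":0,"tx":-1.4,"ty":-1.4,"tz":0,"yaw":-8},{"jaw":0,"tx":-1.3,"ty":-1.4,"tz":0,"yaw":-8},{"jaw":0,"tx":-1.3,"ty":-1.4,"tz":0,"yaw":-8}]';python3 -m crank '[{"jaw":0,"tx":0,"ty":0,"tz":0,"yaw":0},{"jaw":0,"tx":0,"ty":0,"tz":0,"yaw":0}]';  python3 - <<'E'
from h import *
snap('wrist','w16'); print(toolT().round(4).tolist(),arm.sense()['qpos'].round(2))
E
```

```text
clock: 18.4
eef_pos: [0.4718, -0.3416, 0.2694]
ee_rot: [0.506, 0.494, 0.506, -0.494]
force: [0.8, 0.6, 0.2]
opening: 0.0857
clock: 18.6
eef_pos: [0.4724, -0.3412, 0.2693]
ee_rot: [0.507, 0.493, 0.507, -0.492]
force: [-0.6, -0.1, -0.7]
opening: 0.0853
[[0.0002, 0.9995, 0.0306, 0.4726], [0.0005, 0.0306, -0.9995, -0.341], [-1.0, 0.0002, -0.0005, 0.2692], [0.0, 0.0, 0.0, 1.0]] [ 0.03  0.52  0.72  1.71 -0.39  1.05 -0.65]
```

View pics/w16.png

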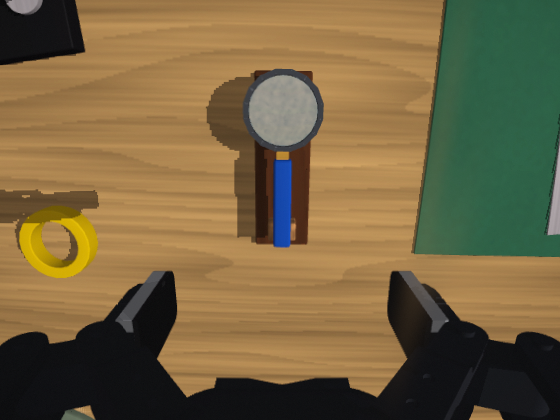

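```bash
cat > loupe.py <<'E'
from h import *
import sys
def meas(png,C,z=.044,roi=None):
    im=cv2.imread(f'pics/{png}.png');hs=cv2.cvtColor(im,cv2.COLOR_BGR2HSV)
    m=((hs[...,0]>105)&(hs[...,0]<128)&(hs[...,1]>150)&(hs[...,2]>70)).astype(np.uint8)
    c=max(cv2.findContours(m,0,2)[0],key=cv2.contourArea); r=cv2.minAreaRect(c)
    # rim : dark blue-gray ring + glass
    m2=((hs[...,1]<110)&~((hs[...,0]>5)&(hs[...,0]<28)&(hs[...,1]>60))).astype(np.uint8)
    return r,cv2.boxPoints(r),m2
if __name__=='__main__':
    C=cam('wrist'); r,b,m2=meas('w16',C); print(r)
    P=plane(C,b,.046);print(P.round(4)); o=np.argsort(b[:,1]); far=b[o[:2]].mean(0);near=b[o[2:]].mean(0)
    F,N=plane(C,[far,near],.046); d=F-N; print('far',F,'near',N,np.linalg.norm(d),np.degrees(np.arctan2(d[1],d[0])))
    # lens circle
    g=cv2.cvtColor(cv2.imread('pics/w16.png'),cv2.COLOR_BGR2GRAY)
    c=cv2.HoughCircles(cv2.medianBlur(g,3),cv2.HOUGH_GRADIENT,1,50,param1=120,param2=30,minRadius=30,maxRadius=46); print(c)
    for q in c[0][:3]: print(plane(C,[q[:2]],.044).round(4), q[2])
E
python3 loupe.py
```

```text
((281.6674499511719, 202.46180725097656), (17.475374221801758, 87.25189971923828), 1.1934895515441895)
[[ 0.4033 -0.333   0.046 ]
 [ 0.4938 -0.3326  0.046 ]
 [ 0.494  -0.3495  0.046 ]
 [ 0.4034 -0.3511  0.046 ]]
far [ 0.49391024 -0.34108014  0.046     ] near [ 0.40333933 -0.34203949  0.046     ] 0.09057598955666427 0.6068654220816001
[[[283.5 110.5  34.9]]]
[[ 0.5393 -0.3405  0.044 ]] 34.9
```

```bash
python3 -m crank '[{"jaw":0,"tx":0,"ty":0,"tz":-2,"yaw":-1},{"jaw":0,"tx":0,"ty":0,"tz":-3.5,"yaw":0},{"jaw":0,"tx":0,"ty":0,"tz":-4,"yaw":0},{"jaw":0,"tx":0,"ty":0,"tz":-3.5,"yaw":0},{"jaw":0,"tx":0,"ty":0,"tz":-2,"yaw":0},{"jaw":0,"tx":0,"ty":0,"tz":0,"yaw":0},{"jaw":0,"tx":0,"ty":0,"tz":0,"yaw":0}]';  python3 - <<'E'
from h import *
snap('wrist','w17'); print(toolT().round(4).tolist())
E
```

```text
clock: 19.35
eef_pos: [0.4723, -0.3418, 0.1199]
ee_rot: [0.503, 0.497, 0.503, -0.497]
force: [-0.3, 0.4, -0.0]
opening: 0.0852
[[0.0013, 0.9999, 0.0106, 0.4726], [-0.0005, 0.0107, -0.9999, -0.3421], [-1.0, 0.0013, 0.0005, 0.1204], [0.0, 0.0, 0.0, 1.0]]
```

View pics/w17.png

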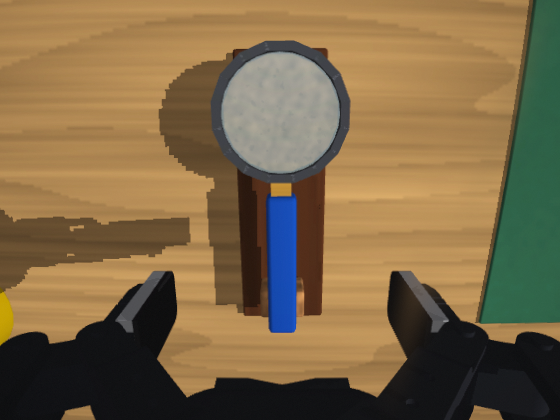

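```bash
python3 - <<'E'
from h import *
c=arm.calibration('wrist');C=(np.array(c['K']),np.array(c['dist']),np.linalg.inv(np.array(c['mount'])))
def at(uv,x):
    o,r=ray(C,uv); return (o+r*((x-o[0])/r[:,0])[:,None])[:,1:]*1000
print(at([(282,196),(282.5,331),(280.5,40.5),(280.5,181),(211,111),(350,111)],.1203-.045).round(1))
E
```

```text
[[ 20.9   0.2]
 [-69.4   0.6]
 [104.1  -0.6]
 [ 29.7  -0.6]
 [ 68.5 -38.3]
 [ 68.5  37.1]]
```

```bash
python3 -m crank '[{"jaw":0,"tx":0,"ty":0,"tz":-3,"yaw":0},{"jaw":0,"tx":0,"ty":0,"tz":-3,"yaw":0},{"jaw":0,"tx":0,"ty":0,"tz":-2,"yaw":0},{"jaw":0,"tx":0,"ty":0,"tz":-0.7,"yaw":0},{"jaw":0,"tx":0,"ty":0,"tz":0,"yaw":0},{"jaw":0,"tx":0,"ty":0,"tz":0,"yaw":0}]' 60;python3 -m crank '[{"jaw":0.5,"tx":0,"ty":0,"tz":0,"yaw":0},{"jaw":0.7,"tx":0,"ty":0,"tz":0,"yaw":0},{"jaw":1,"tx":0,"ty":0,"tz":0,"yaw":0},{"jaw":1,"tx":0,"ty":0,"tz":0,"yaw":0},{"jaw":1,"tx":0,"ty":0,"tz":0,"yaw":0},{"jaw":1,"tx":0,"ty":0,"tz":0,"yaw":0},{"jaw":1,"tx":0,"ty":0,"tz":0,"yaw":0},{"jaw":1,"tx":0,"ty":0,"tz":0,"yaw":0}]' 60;  python3 - <<'E'
from h import *
snap('wrist','w18'); print(toolT().round(4).tolist(),arm.sense()['opening'])
E
```

```text
clock: 20.0
eef_pos: [0.4725, -0.3425, 0.0337]
ee_rot: [0.503, 0.498, 0.502, -0.497]
force: [0.1, 0.0, 0.2]
opening: 0.0857
clock: 20.8
eef_pos: [0.4718, -0.3421, 0.0326]
ee_rot: [0.502, 0.498, 0.502, -0.498]
force: [-1.9, 1.7, 5.7]
opening: 0.0169
[[0.0002, 1.0, 0.0094, 0.4719], [0.0, 0.0094, -1.0, -0.3421], [-1.0, 0.0002, -0.0, 0.0326], [0.0, 0.0, 0.0, 1.0]] 0.01694633231274565
```

View pics/w18.png

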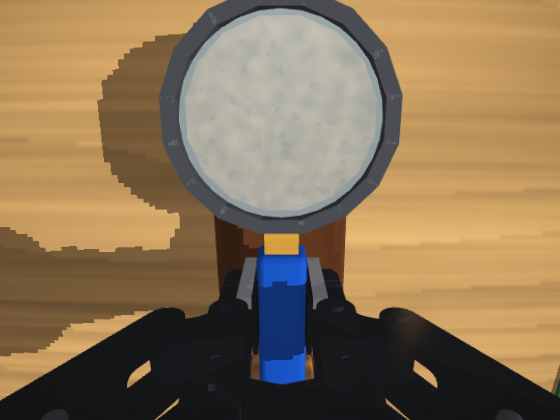

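```bash
python3 -m crank '[{"jaw":1,"tx":0,"ty":0,"tz":0.5,"yaw":0},{"jaw":1,"tx":0,"ty":0,"tz":1.5,"yaw":0},{"jaw":1,"tx":0,"ty":0,"tz":3,"yaw":0},{"jaw":1,"tx":0,"ty":0,"tz":3.5,"yaw":0},{"jaw":1,"tx":0,"ty":0,"tz":2.5,"yaw":0},{"jaw":1,"tx":0,"ty":0,"tz":1,"yaw":0},{"jaw":1,"tx":0,"ty":0,"tz":0,"yaw":0},{"jaw":1,"tx":0,"ty":0,"tz":0,"yaw":0}]' 60;  python3 - <<'E'
from h import *
snap('wrist','w19'); print(toolT().round(4).tolist(),arm.sense()['opening'],arm.sense()['force'],arm.sense()['wrist_torque']); snap('side','s19'); zoom('s19',230,250,430,410,3.7,'s19z')
E
```

```text
clock: 21.65
eef_pos: [0.4716, -0.3416, 0.1516]
ee_rot: [0.502, 0.498, 0.503, -0.498]
force: [-0.1, 0.7, -2.9]
opening: 0.0171
[[-0.0013, 1.0, 0.0095, 0.4714], [0.0009, 0.0095, -1.0, -0.3416], [-1.0, -0.0013, -0.0009, 0.1513], [0.0, 0.0, 0.0, 1.0]] 0.01713437813486447 [-1.10081732  0.38186077 -2.06569455] [-0.02348662 -0.04465827  0.00341062]
```

View pics/w19.png

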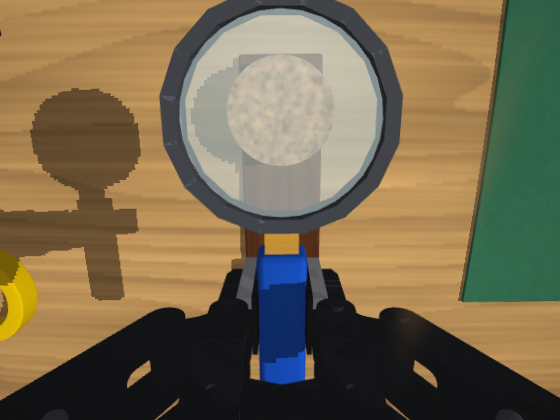

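View pics/s19z.png

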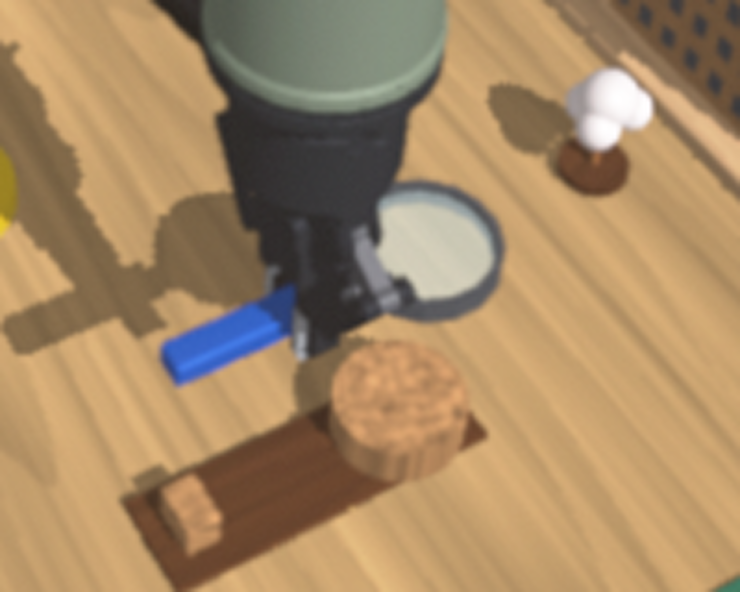

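```bash
python3 -m crank '[{"jaw":1,"tx":0,"ty":1.5,"tz":0,"yaw":0},{"jaw":1,"tx":0,"ty":3,"tz":0,"yaw":0},{"jaw":1,"tx":0,"ty":3.8,"tz":0,"yaw":0},{"jaw":1,"tx":0,"ty":3.8,"tz":0,"yaw":0},{"jaw":1,"tx":0,"ty":3.8,"tz":0,"yaw":0},{"jaw":1,"tx":0,"ty":3.8,"tz":0,"yaw":0},{"jaw":1,"tx":0,"ty":3.8,"tz":0,"yaw":0},{"jaw":1,"tx":0,"ty":3.8,"tz":0,"yaw":0},{"jaw":1,"tx":0,"ty":3.8,"tz":0,"yaw":0},{"jaw":1,"tx":0,"ty":3,"tz":0,"yaw":0},{"jaw":1,"tx":0,"ty":1.7,"tz":0,"yaw":0},{"jaw":1,"tx":0,"ty":0,"tz":0,"yaw":0}]';python3 -m crank '[{"jaw":1,"tx":1.5,"ty":0,"tz":0,"yaw":0},{"jaw":1,"tx":3,"ty":0,"tz":0,"yaw":0},{"jaw":1,"tx":3,"ty":0,"tz":-0.4,"yaw":0},{"jaw":1,"tx":1.5,"ty":0,"tz":-0.9,"yaw":0},{"jaw":1,"tx":0,"ty":0,"tz":-0.5,"yaw":0},{"jaw":1,"tx":0,"ty":0,"tz":0,"yaw":0},{"jaw":1,"tx":0,"ty":0,"tz":0,"yaw":0},{"jaw":1,"tx":0,"ty":0,"tz":0,"yaw":0}]';  python3 - <<'E'
from h import *
snap('wrist','w20'); print(toolT().round(4).tolist(),arm.sense()['opening'],arm.sense()['force']); snap('side','s20'); zoom('s20',210,150,380,300,4,'s20z');snap('top','t20');zoom('t20',210,150,350,250,5,'t20z')
E
```

```text
clock: 22.95
eef_pos: [0.4711, 0.0188, 0.1516]
ee_rot: [0.503, 0.496, 0.504, -0.497]
force: [-0.0, -0.4, -1.5]
opening: 0.0168
clock: 23.75
eef_pos: [0.5614, 0.0159, 0.1346]
ee_rot: [0.502, 0.498, 0.502, -0.498]
force: [0.2, 0.2, -1.9]
opening: 0.0171
[[0.0003, 1.0, 0.0092, 0.5615], [0.0003, 0.0092, -1.0, 0.0159], [-1.0, 0.0003, -0.0003, 0.1347], [0.0, 0.0, 0.0, 1.0]] 0.01699020668550312 [ 0.16610176  1.13813844 -1.57349974]
```

View pics/w20.png

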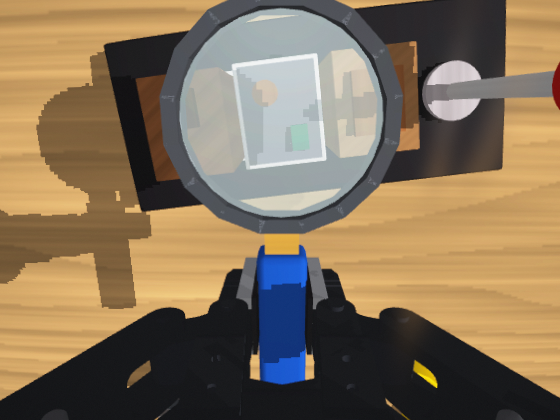

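View pics/s20z.png

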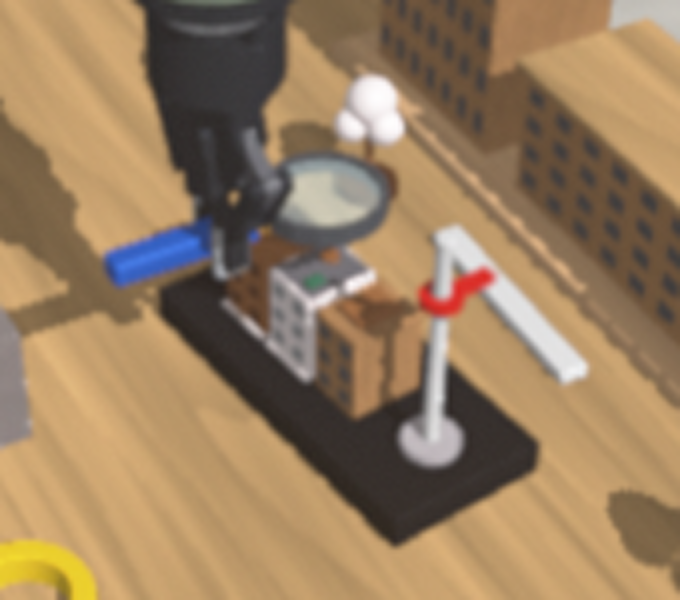

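```bash
python3 - <<'E'
from h import *
c=arm.calibration('wrist');C=(np.array(c['K']),np.array(c['dist']),np.linalg.inv(np.array(c['mount'])))
def at(uv,x):
    o,r=ray(C,uv); return (o+r*((x-o[0])/r[:,0])[:,None])[:,1:]*1000
q=at([(233,65),(317,54),(326,159),(247,168)],.1347-.085);print('roof',q.round(1).tolist(),q.mean(0), np.linalg.norm(np.roll(q,-1,0)-q,axis=1).round(1))
for x in(-.0114,-.0054,.0006):
    q=at([(180,113),(384,113),(282,8.5),(282,217)],x);print('glass',x,q.round(1).tolist(), q[:2,1].mean(),q[2:,0].mean())
    q=at([(160,113),(402,113),(282,234)],x);print(' rim',q.round(1).tolist(), q[:2,1].mean(),q[2,0]+38.5)
zoom('w20',150,0,410,245,3,'w20z')
E
```

```text
roof [[89.4, -22.4], [94.2, 16.2], [46.0, 21.8], [41.5, -17.1]] [67.78681932 -0.37363224] [38.8 48.5 39.1 48.2]
glass -0.0114 [[69.2, -31.7], [69.2, 32.0], [98.9, 0.2], [35.2, 0.2]] 0.16530631384644678 67.06453555139419
 rim [[69.3, -38.0], [69.3, 37.7], [29.2, 0.2]] -0.1522931495604496 67.67464777616348
glass -0.0054 [[69.1, -33.3], [69.1, 33.6], [100.3, 0.2], [33.4, 0.2]] 0.16744811458430675 66.84168732352656
 rim [[69.1, -40.0], [69.2, 39.6], [27.0, 0.2]] -0.16654109409038753 65.49648891206219
glass 0.0006 [[69.0, -34.9], [69.0, 35.3], [101.7, 0.2], [31.5, 0.2]] 0.16958991532216672 66.61883909565893
 rim [[69.0, -41.9], [69.0, 41.6], [24.8, 0.2]] -0.18078903862032902 63.31833004796091
```

View pics/w20z.png

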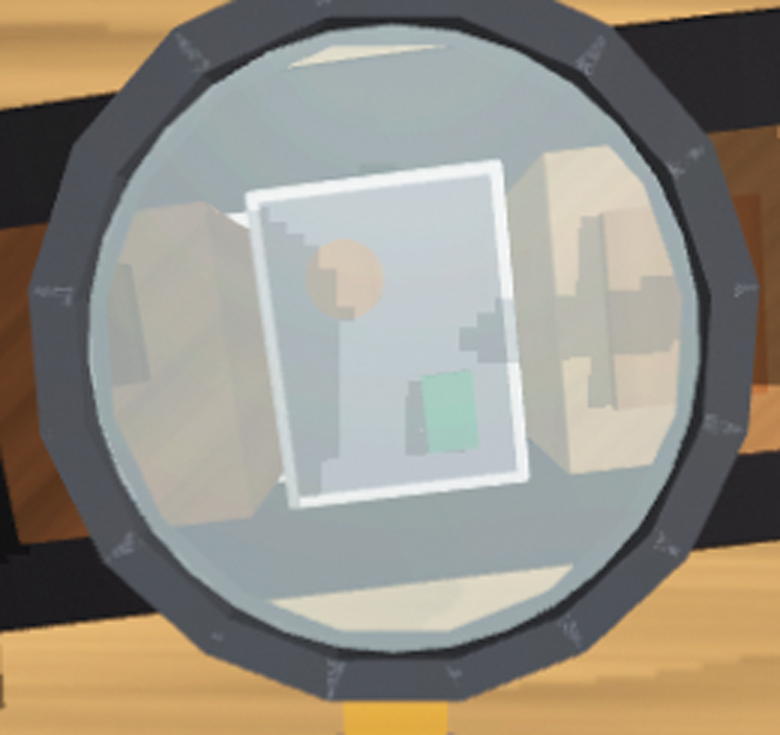

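View pics/t20z.png

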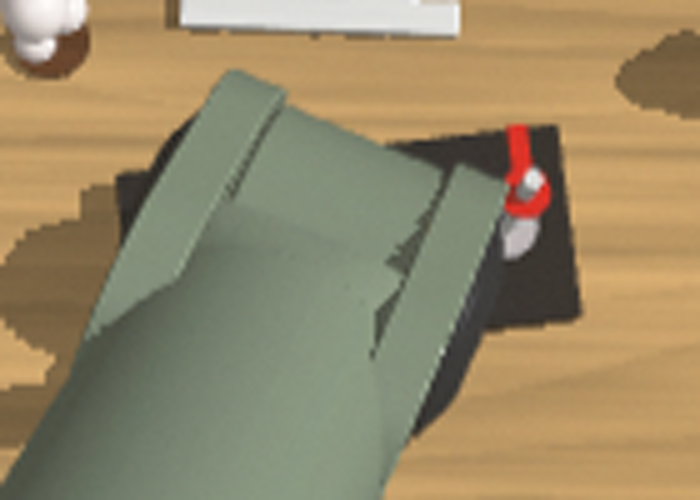

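```bash
python3 - <<'E'
from h import *
S=cam('side'); t=np.linspace(0,2*np.pi,72)
zoom('s20',262,175,332,260,7,'s20l')
for h in(.134,.137,.14,.143):
    for n,c,r,th in(('lens',[.6288,.0165,h],.0385,.006),('ptr',[.6436,-.0901,h],.013,.003)):
        p=proj(S,[np.array(c)+[r*np.cos(a),r*np.sin(a),s] for a in t for s in(-th,th)])
        print(h,n,'cols',p[:,0].min().round(1),p[:,0].max().round(1),'rows',p[:,1].min().round(1),p[:,1].max().round(1))
E
```

```text
0.134 lens cols 274.3 307.2 rows 189.9 214.2
0.134 ptr cols 314.0 325.9 rows 221.3 231.1
0.137 lens cols 274.3 307.3 rows 188.9 213.2
0.137 ptr cols 314.0 326.0 rows 220.3 230.1
0.14 lens cols 274.3 307.3 rows 187.9 212.2
0.14 ptr cols 314.1 326.1 rows 219.3 229.1
0.143 lens cols 274.2 307.4 rows 186.9 211.2
0.143 ptr cols 314.2 326.2 rows 218.2 228.0
```

View pics/s20l.png

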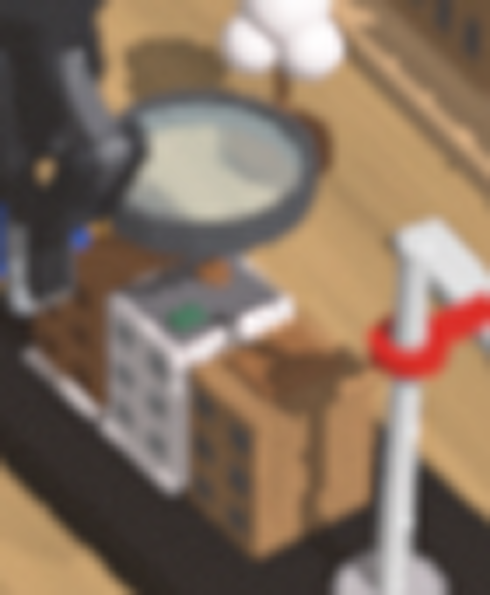

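```bash
python3 -m crank '[{"jaw":1,"tx":0.07,"ty":0.05,"tz":-0.12,"yaw":0},{"jaw":1,"tx":0,"ty":0,"tz":0,"yaw":0},{"jaw":1,"tx":0,"ty":0,"tz":0,"yaw":0},{"jaw":1,"tx":0,"ty":0,"tz":0,"yaw":0},{"jaw":1,"tx":0,"ty":0,"tz":0,"yaw":0},{"jaw":1,"tx":0,"ty":0,"tz":0,"yaw":0}]';  python3 - <<'E'
from h import *
snap('wrist','w21'); s=arm.sense();print(toolT().round(4).tolist(),s['opening'],s['force'].round(1),abs(s['joint_vel']).max()); snap('side','s21'); zoom('s21',262,175,332,260,7,'s21l')
zoom('w21',150,0,410,245,3,'w21z')
for f in('s20','s21','s14'):
    im=cv2.imread(f'pics/{f}.png')[:,300:345];hs=cv2.cvtColor(im,cv2.COLOR_BGR2HSV)
    m=((hs[...,0]<8)|(hs[...,0]>172))&(hs[...,1]>130)
    m[:205]=0;m[245:]=0
    w=np.where(m,hs[...,1].astype(float),0);ys,xs=np.mgrid[:w.shape[0],:w.shape[1]];print(f,(w*ys).sum()/w.sum(),(w*xs).sum()/w.sum()+300)
zs=[]
for i in range(3): zs.append(arm.sense()['eef_pos'])
print(np.mean(zs,0))
E
```

```text
clock: 24.5
eef_pos: [0.5625, 0.0164, 0.1331]
ee_rot: [0.502, 0.498, 0.502, -0.498]
force: [0.5, 0.3, -1.7]
opening: 0.0167
[[-0.0, 1.0, 0.0094, 0.5625], [0.0, 0.0094, -1.0, 0.0164], [-1.0, -0.0, -0.0, 0.1331], [0.0, 0.0, 0.0, 1.0]] 0.016879594291811847 [-0.2 -0.4 -1.4] 0.0020641350490166054
s20 223.20363820111166 323.0597383639324
s21 223.20845260144804 322.94976707638773
s14 223.1742471679854 322.95053224796493
[0.56250277 0.01643484 0.13310247]
```

View pics/w21z.png

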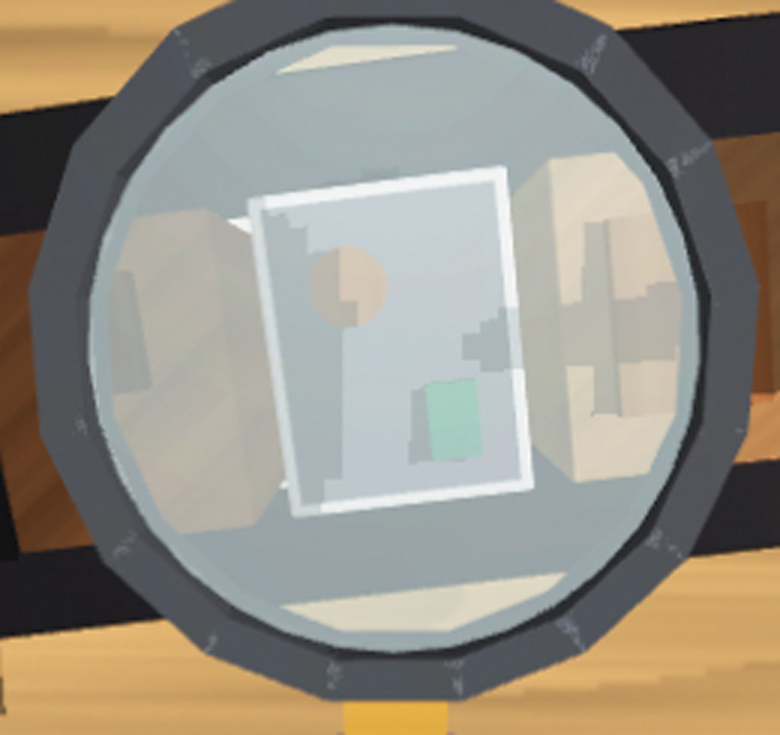

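View pics/s21.png

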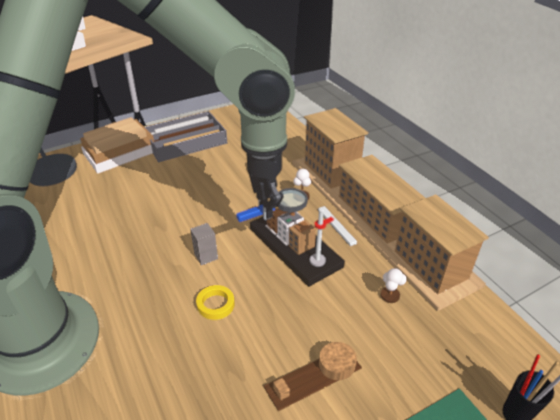

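```bash
python3 -c "
from station import arm
print(arm.job_done())"
```

```text
the job is handed in; nothing more can be done
None
```

The row is finished and the job is handed in at about 25 s. Both houses are on their plots and released, and the arm is still holding the loupe over the white house.

- **Houses:** In the wrist view, measured against the fixed brown house, both sit within about 1 mm of their plots and look square to the row. The gaps read about 6–7 mm. Each was set down with about 5–6 N.
- **Loupe:** It is held level. In the last picture the lens is centred over the roof to about 1 mm, and the joints were practically still.
- **Height:** The lens mid-height is about 139 mm.
    - **Wrist views:** two wrist views, corrected by the known height of the post top, put the pointer at about 138.5 mm.
    - **Side camera:** it put both the pointer and the lens at about 141 mm, before I lowered the lens by about 1.5 mm to its final height. The match between the two is therefore uncertain by about 1–2 mm.
- **Pointer and bystanders:** The pointer's image position did not change from before to after. The bystanders in view showed no movement by eye; I did not measure them.

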